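# Close down the tasting counter: tools back into the fitted tray

### The job

The tasting is over: put the corkscrew, the foil cutter, the bottle stopper and the cask bung back into the fitted tool tray, each fully home in the insert made for it: the corkscrew lying flat in the cradle with its ends in the two saddles, the foil cutter flat with the ridge between its jaws, the stopper upright with its wings along the slots, the bung upright, narrow end down, in the round well. Leave the tasting cup and the used cork standing where they are.

Things in the scene. Friction and masses are not known exactly. Their poses are not given: they have to be found in the camera images.
- corkscrew: Folded waiter's corkscrew with brown wooden sides, lying flat: 16 mm wide (x), 110 mm long (y), 12 mm high at its sides (14 with the steel foot between them), 75 g. Origin: centre of its underside. Grasp it across its width at the middle. It may lie either way round in the cradle.
- foil_cutter: Black U-shaped foil cutter lying flat, 44 (x) by 50 (y) by 14 mm high, 40 g. Two jaws, each 12 mm wide, run along y, 20 mm apart; the gap between them is open at the -y end and closed by a 12 mm bridge at the +y end. Origin: centre of its underside. Grasp it across both jaws, along its x.
- stopper: Grey metal sparkling-wine stopper standing upright: round body 33 mm across and 38 mm high, with two thin wings (4 mm thick, 2 to 22 mm above its foot) at +y and -y, 47 mm over the wings, 70 g. Origin: centre of its underside. Grasp the body along its x, between the wings, at half height or above.
- bung: Pale turned beech cask bung, plain and round, tapered, 50 mm across its top, 40 mm across its foot, 35 mm high, 30 g, standing on the narrow end. Origin: centre of its underside. Grasp it anywhere round its upper half.
- cradle_insert: Fixed maple insert 140 (x) by 80 (y) mm, origin: centre of underside, 6 mm above the counter. The four inserts lie 80 mm apart along y, shuffled, in a walnut tray with 19 mm walls. Corkscrew cradle: two saddles (x 32 to 69 mm either side), seats 14 mm above the origin, cheeks 30 mm apart (y), end walls 126 mm apart (x), rising to 22 mm. Corkscrew lies along x.
- ridge_insert: Fixed maple insert 140 (x) by 80 (y) mm, origin and tray as cradle_insert. Foil cutter pocket, floor 6 mm above the origin, 8 mm deep, 60 (x) by 66 (y) mm, with a finger channel 40 mm wide out to x 64 mm either side. A rounded ridge 7 mm wide, 6 mm high runs along y from the -y side to 5 mm past the middle: cutter fits one way round, its y along insert y, gap toward -y, centred on the origin.
- slotted_insert: Fixed maple insert 140 (x) by 80 (y) mm, origin and tray as cradle_insert. Stopper pocket: floor 6 mm above the origin, 8 mm deep, a round well 48 mm across at the middle with two slots 20 mm wide that run out to 33 mm either side along y for the wings. The stopper stands on the floor with its y along the insert's y, either way round.
- round_insert: Fixed maple insert 140 (x) by 80 (y) mm, origin and tray as cradle_insert. Plain round well for the bung at the middle, 62 mm across, floor 6 mm above the origin, 8 mm deep; no slots, no ridge.
- tasting_cup: Bystander: shallow silvered tasting cup with a ring handle, 84 by 100 by 24 mm, at the far right. Origin: centre of its underside. Not to be moved.
- used_cork: Bystander: used mushroom cork standing upright, 33 mm across, 48 mm high, at the right. Origin: centre of its underside. Not to be moved.
Not all that is in view belongs to the job. What is meant by the foil_cutter is not purple or white, and is the larger of those in its own colour.

How it is judged (in metres and radians):
At the end, for the whole second after the job is handed in: Each tool is released and at rest in its own insert: within 13 mm of its middle, at most 3.5 mm above its seat, tilted under 0.12 rad; corkscrew within 0.35 rad of the cradle's length, cutter over the ridge within 0.4 rad of square, stopper wings within 0.45 rad of the slots (horizontal distance between corkscrew and cradle_insert below 0.013 m and z of corkscrew in the frame of cradle_insert between 0.0105 and 0.0175 m and angle between each of corkscrew, foil_cutter, stopper, bung's own z axis and vertical below 0.12 rad and linear speed of each of corkscrew, foil_cutter, stopper, bung below 0.02 m/s and angle between the y axis of corkscrew and the x axis of cradle_insert, either way round below 0.35 rad and horizontal distance between foil_cutter and ridge_insert below 0.013 m and z of foil_cutter in the frame of ridge_insert between 0.0025 and 0.0095 m and angle between the x axis of foil_cutter and the x axis of ridge_insert, either way round below 0.4 rad and horizontal distance between stopper and slotted_insert below 0.013 m and z of stopper in the frame of slotted_insert between 0.0025 and 0.0095 m and angle between the y axis of stopper and the y axis of slotted_insert, either way round below 0.45 rad and horizontal distance between bung and round_insert below 0.013 m and z of bung in the frame of round_insert between 0.0025 and 0.0095 m); the robot touches nothing.
It fails at once if the tasting cup is shifted or knocked by more than 25 mm (distance of tasting_cup from where it was at the start of the episode above 0.025 m).
It fails at once if the used cork is shifted or knocked by more than 25 mm (distance of used_cork from where it was at the start of the episode above 0.025 m).
It fails at once if the used cork is knocked over (angle between used_cork's own z axis and vertical above 0.6 rad).
It also fails if it takes over 144 s, if anything falls off the work surface, if the arm or the gripper's body presses on something with over 40 N, if the wrist force passes 120 N, or if a joint passes its speed limit or range.

### The arm

A 7-joint arm with a two-finger parallel gripper is mounted at the origin on the work surface; the furniture and walls round the work are solid. World frame = base frame: x ahead of the robot, y to its left, z up, the work surface at z = 0. Lengths are in mm, angles in rad, forces in N, time in s.
With the tool pointing down it reaches from about 400 to 850 mm from the base axis. Payload 4.4 kg.
Tool frame: the origin (TCP) lies between the finger pads; the fingertips stand 25 mm ahead of it and the grasp point (between the pads) lies 6 mm ahead of it; z points along the fingers, y is the line along which they close (so a half turn about z gives the same grasp; the last joint's range is limited). The gripper opens to 94 mm and grips with 3 to 60 N. Pads are 16 mm wide; open, the fingers measure 119 mm over their backs; the gripper's body (75 mm by 177 mm) begins 78 mm behind the grasp point.
Start: joints at [1.08, 0.628, 0.038, 1.517, -0.027, 0.996, -0.02], TCP at [267.918, -592.231, 230.478] pointing down, gripper open.
Joint ranges: [-3.06, 3.06], [-0.37, 2.12], [-1.25, 1.32], [0.18, 2.47], [-1.1, 4.24], [0.23, 1.98], [-2.94, 2.94]. Speed limits (rad/s): [2.57, 2.57, 3.14, 3.14, 3.14, 3.14, 3.14].

### API

Orientations are given as [roll, pitch, yaw] about the fixed x, y, z axes, in that order (R = Rz(yaw) Ry(pitch) Rx(roll)).
In Python, from plant import * gives the robot as it stands. The module is installed in compiled form; this text tells all that it offers.
- The arm moves only by the tool servo_tool, never from a script. Its argument "targets" is a list of rows, each a list of 3 entries, a list of its own where there are three numbers: the shift along the tool's x, y, z in m, then the turn, a rotation vector about the tool's x, y, z in rad, then the finger opening in m, from 0 to 0.094. In form: [[[tx, ty, tz], [rx, ry, rz], gripper], ...]. A call has 1 to 5 rows; each row shifts and turns the commanded pose from where the row before left it, along the tool's axes as they then stand; what a row does not reach is not made up. A row lasts 1/10 s, in which the tool goes at most 50 mm and 8.59 degrees, less where a joint would pass 70% of its speed; a pose out of reach is approached as far as the arm can. A call is refused whole if a number of a shift passes 0.05 or a number of a turn 0.15, either way. A call with a gripper value outside its range is refused whole. The fingers move at their own pace and stop on an object; the grip force is fixed at half the most. Time passes only in rows, so rows that do not move let the fingers close. It gives the time, the measured TCP pose, the force, the opening and the grip force at its end, in the units of the state.
- get_state(): the state, without advancing time (a new reading comes with each control period).
- snapshot(name): name is "scene" or "top" or "wrist"; returns (picture, depth): 400x640x3 uint8, red, green, blue; 400x640 float32, mm along the optical axis (not along the pixel's ray), 0 where there is no reading.
- camera_info(name): a dict with "camera_matrix" (3x3 intrinsics, pixels), "cam_to_world" (4x4, takes a point from camera to world coordinates). Camera axes: x right, y up, looking along -z (the intrinsics and any distortion apply to the point x, -y, -z); pixel columns grow to the right and rows downward; lengths in mm; the calibration is good to about 2 mm. A picture is of the moment at which its call begins: read the wrist's pose just before it. camera_info takes no time and is no camera call; for the wrist camera it gives the pose at the moment of the call.
- hand_in(): hands the job in; it is judged then, once.
Trained networks look in the newest picture that a camera, given by its name, has taken for a name from the list of things; names that differ only in an ending like _2 or _b are one class to them, and where a whole thing is asked for, a point or a joint stands for the part that bears it (a point fixed in the world has none). Each returns a list of dicts, best first, with "p" (0 to 1); they miss things now and then, are a little off and sometimes report something else, mostly with a low value. They report only what shows in the picture. A call takes as long as a camera call. They do not tell look-alikes from the thing itself.
- outline_of(label, camera): "region" (400x640 bool, what is visible of it).
- mark_of(label, camera): "xyz" ([x, y, z] in mm, in world coordinates, good to about 4 mm: a listed point, or the origin of a listed thing).
The state is a dict: "time_s": time; "qpos": joint angles; "joint_vel": joint speeds; "tau": joint torques, N m; "position": TCP position; "orientation": TCP orientation; "force": force on the tool from outside, world axes, zero at the start; "torque": the same for the moment, N m; "grip_width": finger opening in mm; "gripper_force": force on a finger pad.
Only numpy, scipy, OpenCV 4.12 (cv2) and the standard library are available. Lean on these libraries where they do the work, as an engineer would, in place of code of your own. Each camera call takes 0.05 s, during which the arm holds its last target. There are 200 camera calls.

## Working session

There is one attempt and no reset: what is moved stays moved. The work goes in short steps, Python scripts to look and compute and a tool call to move; the robot and the scene stay as the last step left them, time stands still between calls to the robot, and variables do not carry over. Pictures are saved under pics/ and viewed, at most 14 in all, crops included, and the job is handed in when it is done.

Besides the shell and the picture viewer there is one more tool, called after "Request:" by a JSON object that holds its "method" and its "body", one argument or row to a line. servo_tool: Moves the arm, as the interface text tells. Its arguments: {"type":"object","properties":{"targets":{"type":"array"}},"required":["targets"]}

```bash
mkdir -p pics
cat > h.py <<'E'
from plant import *
import numpy as np, cv2
def save(n,img): cv2.imwrite('pics/'+n+'.png',cv2.cvtColor(img,cv2.COLOR_RGB2BGR))
def cloud(d,ci):
    K=np.array(ci['camera_matrix']);T=np.array(ci['cam_to_world'])
    v,u=np.mgrid[0:400,0:640]
    x=(u-K[0,2])/K[0,0]*d; y=(v-K[1,2])/K[1,1]*d
    P=np.stack([x,-y,-d,np.ones_like(d)],-1)@T.T
    P=P[...,:3]; P[d==0]=np.nan
    return P
E
python3 - <<'E'
from h import *
s=get_state();print(s['time_s'],s['position'],s['orientation'],s['grip_width'])
for c in ['top','scene']:
    p,d=snapshot(c);save(c+'0',p);ci=camera_info(c);print(c,np.round(ci['camera_matrix'],1).tolist(),np.round(ci['cam_to_world'],3).tolist(),(d==0).mean())
    P=cloud(d,ci);np.save(c+'0.npy',P)
    for l in ['corkscrew','foil_cutter','stopper','bung','cradle_insert','ridge_insert','slotted_insert','round_insert','tasting_cup','used_cork']:
        print(l,[(round(float(m['p']),2),np.round(m['xyz']).tolist()) for m in mark_of(l,c)])
E
```

```text
0.0 [ 267.68688641 -591.67399984  229.59041456] [-3.13979725e+00  2.05259517e-05  4.24833602e-01] 93.69665254683288
top [[395.7, 0.0, 323.9], [0.0, 395.7, 201.6], [0.0, 0.0, 1.0]] [[-0.005, 0.982, -0.188, 112.278], [-1.0, -0.008, -0.01, -38.319], [-0.011, 0.188, 0.982, 1527.485], [0.0, 0.0, 0.0, 1.0]] 0.0040234375
corkscrew [(0.66, [329.0, -291.0, -1.0])]
foil_cutter [(0.56, [323.0, -186.0, -4.0]), (0.49, [277.0, -412.0, 3.0]), (0.43, [224.0, -325.0, 0.0]), (0.4, [421.0, -185.0, -1.0])]
stopper [(0.44, [453.0, -304.0, -0.0])]
bung [(0.48, [333.0, -288.0, 1.0])]
cradle_insert [(0.78, [447.0, 148.0, 7.0])]
ridge_insert [(0.77, [452.0, 232.0, 4.0])]
slotted_insert [(0.6, [450.0, 312.0, 8.0])]
round_insert [(0.66, [456.0, 389.0, 9.0])]
tasting_cup [(0.64, [538.0, -458.0, 2.0]), (0.36, [329.0, -289.0, -1.0])]
used_cork [(0.49, [435.0, -429.0, -1.0])]
scene [[371.1, 0.0, 322.2], [0.0, 371.1, 199.3], [0.0, 0.0, 1.0]] [[0.624, 0.476, -0.62, -266.907], [-0.781, 0.363, -0.508, -568.648], [-0.017, 0.801, 0.598, 677.677], [0.0, 0.0, 0.0, 1.0]] 0.0891640625
corkscrew [(0.74, [428.0, -46.0, 1.0])]
foil_cutter [(0.89, [222.0, -326.0, 1.0]), (0.76, [418.0, -180.0, 3.0]), (0.63, [282.0, -413.0, 0.0]), (0.42, [325.0, -187.0, 2.0])]
stopper [(0.52, [451.0, -304.0, -0.0])]
bung [(0.77, [322.0, -295.0, -2.0])]
cradle_insert [(0.94, [443.0, 150.0, 5.0]), (0.49, [440.0, -429.0, -1.0])]
ridge_insert []
slotted_insert [(0.98, [451.0, 306.0, 7.0]), (0.58, [451.0, -304.0, -2.0])]
round_insert [(0.84, [454.0, 389.0, 6.0])]
tasting_cup [(0.57, [542.0, -453.0, 2.0])]
used_cork [(0.66, [438.0, -429.0, 1.0])]
```

View pics/top0.png

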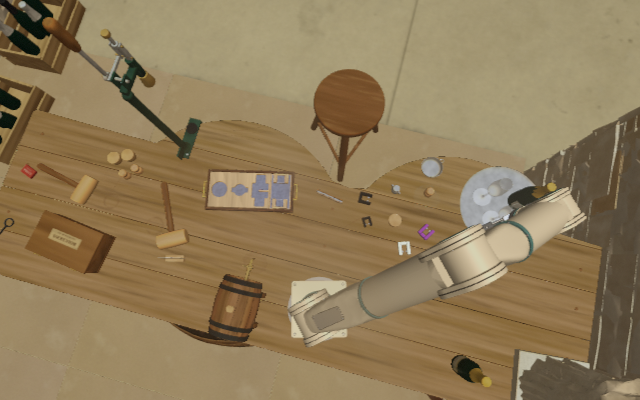

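View pics/scene0.png

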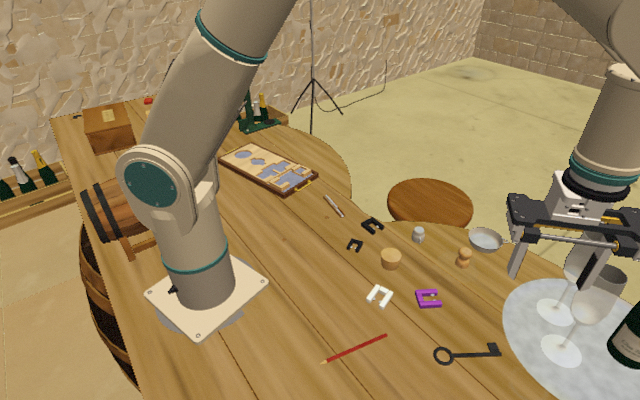

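Top view: tray at cols 208–293 (round at 219, slotted 239, ridge 260, cradle 282). The large black cutter is at (366,197), the small decoy at (366,221), the bung at (395,220), the stopper at (396,189) and the corkscrew at (330,197). The scene view agrees. Next I move the wrist over the tools for a closer look.

Request:
{"method": "servo_tool", "body": {
  "targets": [
    [[0,0,-0.05],[0,0,0],0.094],
    [[0.04,-0.03,-0.03],[0,0,0],0.094],
    [[0.035,-0.03,-0.02],[0,0,0],0.094],
    [[0.035,-0.03,-0.02],[0,0,0],0.094],
    [[0.035,-0.03,0],[0,0,0],0.094]
  ]
}}

```text
time_s: 1.6
position: [348.5, -429.4, 348.9]
orientation: [3.136, -0.002, 0.424]
force: [1.4, 0.5, 0.8]
grip_width: 93.6
gripper_force: 0.0
```

Request:
{"method": "servo_tool", "body": {
  "targets": [
    [[0.03,-0.035,0],[0,0,0],0.094],
    [[0.03,-0.035,0],[0,0,0],0.094],
    [[0.03,-0.035,0],[0,0,0],0.094],
    [[0.03,-0.035,0],[0,0,0],0.094],
    [[0,0,0],[0,0,0],0.094]
  ]
}}

```text
time_s: 2.1
position: [400.8, -246.2, 346.5]
orientation: [-3.14, -0.003, 0.435]
force: [-0.1, -1.9, 0.2]
grip_width: 93.8
gripper_force: 0.0
```

Run:
```python
from h import *
s=get_state();print(s['time_s'],s['position'],s['orientation'],s['qpos'])
ci=camera_info('wrist');p,d=snapshot('wrist');save('w0',p);print(np.round(ci['camera_matrix'],1).tolist(),np.round(ci['cam_to_world'],3).tolist())
np.save('w0.npy',cloud(d,ci))
for l in ['corkscrew','foil_cutter','stopper','bung']:
    print(l,[(round(float(m['p']),2),np.round(m['xyz']).tolist()) for m in mark_of(l,'wrist')])
```

```text
2.1 [ 400.83278827 -246.19790529  346.47711602] [-3.13960976e+00 -2.78481724e-03  4.35312657e-01] [ 0.5377122   0.24184085 -0.05589829  1.82460694  0.01132524  1.07542111
 -0.65742596]
[[284.6, 0.0, 321.6], [0.0, 284.6, 200.0], [0.0, 0.0, 1.0]] [[0.423, 0.879, 0.221, 465.588], [-0.906, 0.41, 0.101, -218.046], [-0.002, -0.243, 0.97, 500.515], [0.0, 0.0, 0.0, 1.0]]
corkscrew [(0.97, [425.0, -40.0, -0.0])]
foil_cutter [(0.86, [223.0, -328.0, -2.0]), (0.82, [419.0, -186.0, -0.0]), (0.64, [283.0, -409.0, -1.0])]
stopper [(0.66, [450.0, -305.0, -1.0]), (0.33, [545.0, -452.0, -3.0])]
bung [(0.89, [326.0, -294.0, 3.0])]
```

View pics/w0.png

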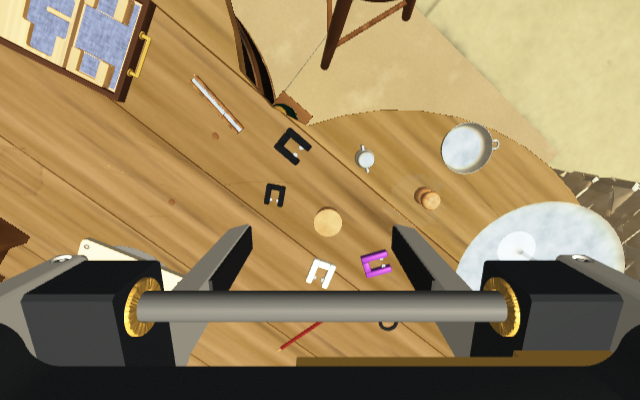

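The wrist view shows the corkscrew at (217,104), the large black cutter at (293,146) and the small black decoy at (275,195). The stopper is at (366,158), the bung at (328,222), the cork at (428,197) and the cup at (468,148). Next is the tray.

Request:
{"method": "servo_tool", "body": {
  "targets": [
    [[0.021,-0.045,0],[0,0,0],0.094],
    [[0.021,-0.045,0],[0,0,0],0.094],
    [[0.021,-0.045,0],[0,0,0],0.094],
    [[0.021,-0.045,0],[0,0,0],0.094],
    [[0.021,-0.045,0],[0,0,0],0.094]
  ]
}}

```text
time_s: 2.85
position: [401.6, -4.1, 346.2]
orientation: [3.141, -0.001, 0.421]
force: [0.2, 0.4, 0.7]
grip_width: 94.2
gripper_force: 0.0
```

Request:
{"method": "servo_tool", "body": {
  "targets": [
    [[0.021,-0.045,0],[0,0,0],0.094],
    [[0.021,-0.045,0],[0,0,0],0.094],
    [[0.021,-0.045,0],[0,0,0],0.094],
    [[0,0,0],[0,0,-0.14],0.094],
    [[0,0,0],[0,0,-0.14],0.094]
  ]
}}

```text
time_s: 3.35
position: [403.8, 145.1, 345.8]
orientation: [-3.141, 0.0, 0.712]
force: [0.4, -0.4, 0.5]
grip_width: 94.1
gripper_force: 0.0
```

Request:
{"method": "servo_tool", "body": {
  "targets": [
    [[0,0,0],[0,0,-0.14],0.094],
    [[0,0,0],[0,0,-0.14],0.094],
    [[0,0,0],[0,0,-0.14],0.094],
    [[0,0,0],[0,0,-0.14],0.094],
    [[0,0,0],[0,0,-0.14],0.094]
  ]
}}

```text
time_s: 3.85
position: [404.1, 143.1, 345.9]
orientation: [-3.141, 0.0, 1.407]
force: [-0.3, 0.3, 0.0]
grip_width: 94.2
gripper_force: 0.0
```

Request:
{"method": "servo_tool", "body": {
  "targets": [
    [[0,0,0],[0,0,-0.14],0.094],
    [[0,0,0],[0,0,0],0.094],
    [[0,0,0],[0,0,0],0.094]
  ]
}}

```text
time_s: 4.15
position: [403.8, 143.5, 345.9]
orientation: [-3.141, 0.0, 1.539]
force: [-0.1, 0.0, 0.0]
grip_width: 94.2
gripper_force: 0.0
```

Run:
```python
from h import *
s=get_state();print(s['time_s'],s['position'],s['orientation'],s['qpos'])
ci=camera_info('wrist');p,d=snapshot('wrist');save('w1',p)
np.save('w1.npy',cloud(d,ci))
for l in ['cradle_insert','ridge_insert','slotted_insert','round_insert']:
    print(l,[(round(float(m['p']),2),np.round(m['xyz']).tolist()) for m in mark_of(l,'wrist')])
# objects from w0
P=np.load('w0.npy');
for n,(x,y) in dict(ck=(427,-43),fc=(420,-184),st=(451,-304),bg=(325,-293),uc=(437,-429),cup=(541,-455)).items():
    r=75 if n=='ck' else 38
    m=(np.hypot(P[...,0]-x,P[...,1]-y)<r)&(P[...,2]>6)
    Q=P[m]
    if len(Q)==0: print(n,'none');continue
    (c,sz,a)=cv2.minAreaRect(Q[:,:2].astype(np.float32))
    print(n,m.sum(),np.round(Q.mean(0),1),'rect',np.round(c,1),np.round(sz,1),round(a,1),'z pct',np.round(np.percentile(Q[:,2],[5,50,95]),1))
m=(abs(P[...,0]-380)<10)&(abs(P[...,1]+200)<40);print('table z',np.nanmedian(P[m][:,2]))
```

```text
4.15 [403.84307414 143.49948943 345.89495271] [-3.14142298e+00  1.14207530e-05  1.53910666e+00] [ 0.03302729  0.20012369 -0.53080588  1.90847652  0.11534031  1.06293169
 -0.57700805]
cradle_insert [(0.72, [446.0, 150.0, 5.0])]
ridge_insert [(0.97, [456.0, 231.0, 6.0])]
slotted_insert [(0.76, [451.0, 306.0, 4.0])]
round_insert [(0.64, [462.0, 387.0, 4.0])]
ck 572 [428.9 -39.2  11.4] rect [426.3 -43.8] [109.2  16.5] 65.7 z pct [ 7.6 11.5 14. ]
fc 29831 [ 402.4 -191.6  430.8] rect [ 409.4 -188.5] [61.5 56.9] 74.5 z pct [376.5 441.8 457.7]
st 26495 [ 444.9 -287.5  428.2] rect [ 443.6 -297.2] [45.1 50.5] 51.1 z pct [361.5 441.1 457. ]
bg 655 [ 328.2 -292.2   33.7] rect [ 326.9 -293.1] [48.5 46.7] 24.8 z pct [26.2 34.6 36.1]
uc 415 [ 437.2 -426.1   35.7] rect [ 437.  -430.4] [29.5 31.2] 27.1 z pct [ 9.4 44.2 48. ]
cup 537 [ 548.9 -474.4   14.3] rect [ 541.3 -460.1] [75.9 60.6] 3.9 z pct [ 6.5 13.9 22.8]
table z 391.29533368681314
```

View pics/w1.png

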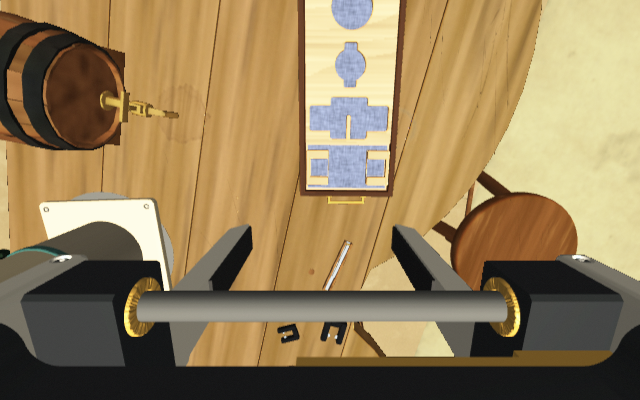

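The tray view shows the cradle at (348,167), the ridge pocket at (349,120) with its ridge running from the near (-y) side up to row 115, slotted at (350,65) and round at (350,10). The ridge opens toward world -y. Next I measure precisely.

Run:
```python
from h import *
P=np.load('w1.npy');im=cv2.imread('pics/w1.png')[...,::-1].astype(int)
X,Y,Z=P[...,0],P[...,1],P[...,2]
blue=(im[...,2]>im[...,0]+8)&(Z<60)&(Z>-20)&(abs(X-450)<90)&(Y>100)&(Y<440)
n,L,st,_=cv2.connectedComponentsWithStats(blue.astype(np.uint8))
for i in range(1,n):
    if st[i,4]<150: continue
    Q=P[L==i]; c,sz,a=cv2.minAreaRect(Q[:,:2].astype(np.float32))
    print(st[i],np.round(Q.mean(0),1),np.round(c,1),np.round(sz,1),round(a,1),'bb',np.round(np.r_[Q[:,:2].min(0),Q[:,:2].max(0)],1),'z',np.round(np.percentile(Q[:,2],[5,50,95]),1))
# maple top
mp=(im[...,0]>200)&(im[...,2]<im[...,0]-20)&(Z>12)&(Z<35)&(abs(X-450)<90)&(Y>100)&(Y<440)
Q=P[mp];print('maple z',np.round(np.percentile(Q[:,2],[5,50,95]),1))
for y in range(115,400,20):
    q=Q[abs(Q[:,1]-y)<4]
    if len(q)>5: print(y,np.round([q[:,0].min(),q[:,0].max(),(q[:,0].min()+q[:,0].max())/2],1))
print('ymin maple',Q[:,1].min())
P=np.load('w0.npy');im=cv2.imread('pics/w0.png')
for nm,(x,y) in dict(fc=(420,-184),st=(451,-304),sm=(323,-186),ck=(427,-43)).items():
    m=(np.hypot(P[...,0]-x,P[...,1]-y)<(70 if nm=='ck' else 40))&(P[...,2]>5)&(P[...,2]<70)
    Q=P[m];c,sz,a=cv2.minAreaRect(Q[:,:2].astype(np.float32));print(nm,m.sum(),np.round(Q.mean(0),1),np.round(c,1),np.round(sz,1),round(a,1),np.round(np.percentile(Q[:,2],[5,50,95]),1),np.round(cv2.boxPoints((c,sz,a)).tolist()).tolist())
    if nm=='st':
        w=Q[(Q[:,2]<27)];b=Q[Q[:,2]>33];print('body',np.round(b.mean(0),1),len(b),cv2.minAreaRect(b[:,:2].astype(np.float32)),'low',np.round(w,0).tolist()[::4])
v=cv2.resize(np.hstack([im[100:200,250:400]]),None,fx=5,fy=5,interpolation=cv2.INTER_CUBIC);cv2.imwrite('pics/c0.png',v)
```

```text
[332   0  40  29 976] [457.1 381.4  12.1] [457.4 379.2] [39.1 59.3] 89.0 bb [427.8 359.7 487.1 398.8] z [10.5 12.1 13.7]
[335  43  30  44 889] [454.2 308.5  12.1] [454.4 308.1] [45.5 61.7] 27.3 bb [430.8 276.7 476.7 339.8] z [10.6 12.1 13.6]
[ 310   98   78   41 2308] [451.1 228.7  12.1] [451.2 227.3] [ 63.5 126.3] 87.7 bb [387.6 194.9 514.7 259.6] z [10.6 12.1 13.5]
[ 308  145   79   43 1779] [447.6 150.   12.1] [447.2 147.7] [ 71.7 131.8] 87.2 bb [380.1 109.7 514.7 186. ] z [10.6 12.1 13.6]
[311 159  17  17 271] [400.5 150.1  20. ] [400.5 149.4] [27.4 27.2] 87.7 bb [386.5 135.2 414.3 163.3] z [18.6 20.  21.5]
[367 160  17  16 260] [494.8 145.6  20.2] [494.9 145.5] [25.7 27.9] 88.5 bb [481.1 132.5 508.7 158.6] z [18.6 20.2 21.6]
maple z [17.8 19.9 27.4]
115 [376.6 514.1 445.4]
135 [378.1 515.4 446.8]
155 [380.7 515.3 448. ]
175 [379.9 517.9 448.9]
195 [380.3 519.  449.7]
215 [381.2 520.2 450.7]
235 [382.1 519.9 451. ]
255 [383.  520.7 451.9]
275 [384.  521.6 452.8]
295 [383.4 522.5 452.9]
315 [384.1 523.4 453.8]
335 [384.9 524.2 454.6]
355 [385.9 525.3 455.6]
375 [386.8 525.9 456.4]
[... 746 characters left out ...]
[465.0, -304.0, 26.0], [455.0, -288.0, 15.0], [465.0, -308.0, 24.0], [454.0, -290.0, 21.0], [451.0, -288.0, 18.0], [449.0, -288.0, 11.0], [447.0, -288.0, 15.0], [446.0, -289.0, 16.0], [444.0, -289.0, 18.0], [443.0, -290.0, 16.0], [442.0, -292.0, 20.0], [442.0, -293.0, 25.0], [439.0, -296.0, 26.0], [437.0, -300.0, 22.0], [437.0, -308.0, 21.0], [439.0, -317.0, 19.0], [437.0, -317.0, 20.0], [432.0, -317.0, 15.0]]
sm 278 [ 327.7 -188.8    9.7] [ 325.1 -189.3] [38.2 33.3] 14.2 [ 6.6  9.9 11.7] [[302.0, -178.0], [311.0, -210.0], [348.0, -201.0], [340.0, -169.0]]
ck 584 [428.8 -39.5  11.3] [426.3 -43.8] [109.2  16.5] 65.7 [ 7.1 11.5 14. ] [[396.0, -90.0], [411.0, -97.0], [456.0, 3.0], [441.0, 9.0]]
```

View pics/c0.png

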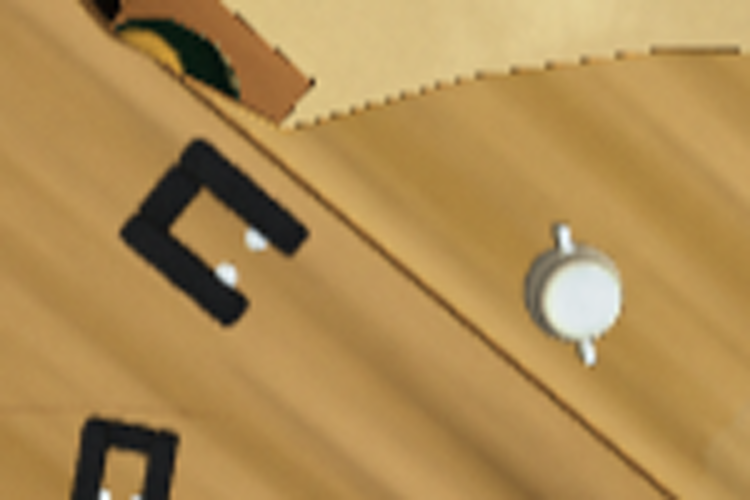

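The crop shows the cutter's bridge at upper left with its gap opening to the lower right, so its +y points at about 75°. The stopper's wings run from (563,235) to (588,350), at about 37.6°. The measured heights match the text (14, 38 and 35 mm, seat 20, floor 12). I'll write a planner for the rows and cross-check the object positions in the scene view.

```bash
cat > plan.py <<'E'
# usage: plan.py grip x,y,z,yaw_deg [x,y,z,yaw ...]  -> prints rows in tool axes from the measured pose
import sys
from h import *
import json
from scipy.spatial.transform import Rotation as R
s=get_state();p=np.array(s['position']);r=R.from_euler('xyz',s['orientation']);g=float(sys.argv[1])
yaw=s['orientation'][2];print('at',s['time_s'],p.round(1),np.round(s['orientation'],3))
rows=[]
for w in sys.argv[2:]:
    x,y,z,a=map(float,w.split(','));t=np.array([x,y,z]);ry=R.from_euler('xyz',[np.pi,0,np.radians(a)])
    dr=(r.inv()*ry).as_rotvec();n=max(1,int(np.ceil(max(np.linalg.norm(t-p)/42,np.linalg.norm(dr)/.13))))
    for i in range(n):
        d=r.inv().apply((t-p)/(n-i));d=(d/1000).round(3)
        v=((r.inv()*ry).as_rotvec()/(n-i)).round(2)
        rows.append([d.tolist(),v.tolist(),g]);p=p+r.apply(d*1000);r=r*R.from_rotvec(v)
for i in range(0,len(rows),5): print(json.dumps(rows[i:i+5]))
E
python3 plan.py 0.05 426,-44,120,65.7 426,-44,60,65.7
python3 - <<'E'
from h import *
P=np.load('scene0.npy')
for nm,(x,y,r) in dict(fc=(417,-184,40),st=(451,-303,30),bg=(327,-293,35),ck=(427,-43,70)).items():
    Q=P[(np.hypot(P[...,0]-x,P[...,1]-y)<r)&(P[...,2]>6)&(P[...,2]<70)]
    c,sz,a=cv2.minAreaRect(Q[:,:2].astype(np.float32));print(nm,np.round(c,1),np.round(sz,1),round(a,1),np.round(np.percentile(Q[:,2],[50,95]),1))
E
```

```text
at 4.4 [403.4 144.4 346. ] [ 3.142 -0.     1.543]
[[[-0.023, 0.003, 0.028], [0.0, -0.0, 0.05], 0.05], [[-0.023, 0.005, 0.028], [0.0, -0.0, 0.05], 0.05], [[-0.023, 0.006, 0.028], [0.0, -0.0, 0.05], 0.05], [[-0.023, 0.007, 0.028], [0.0, -0.0, 0.05], 0.05], [[-0.022, 0.008, 0.029], [0.0, -0.0, 0.05], 0.05]]
[[[-0.022, 0.009, 0.028], [0.0, -0.0, 0.05], 0.05], [[-0.022, 0.01, 0.029], [0.0, -0.0, 0.05], 0.05], [[-0.021, 0.012, 0.028], [0.0, -0.0, 0.05], 0.05], [[0.0, -0.0, 0.03], [0.0, -0.0, -0.0], 0.05], [[0.0, -0.0, 0.03], [0.0, -0.0, -0.0], 0.05]]
fc [ 416.2 -185.6] [51.9 46.9] 74.5 [11.9 14.6]
st [ 447.5 -305. ] [29.9 29.6] 85.9 [24.7 37.1]
bg [ 324.7 -293. ] [48.8 47.5] 47.9 [33.8 35.9]
ck [425.5 -44.1] [110.3  17.6] 65.1 [10.7 13.5]
```

Request:
{"method": "servo_tool", "body": {
  "targets": [
    [[-0.023,0.003,0.028],[0,0,0.05],0.05],
    [[-0.023,0.005,0.028],[0,0,0.05],0.05],
    [[-0.023,0.006,0.028],[0,0,0.05],0.05],
    [[-0.023,0.007,0.028],[0,0,0.05],0.05],
    [[-0.022,0.008,0.029],[0,0,0.05],0.05]
  ]
}}

```text
time_s: 4.9
position: [418.1, 26.5, 204.3]
orientation: [3.14, -0.0, 1.292]
force: [0.5, -0.0, 0.6]
grip_width: 57.4
gripper_force: 0.0
```

Request:
{"method": "servo_tool", "body": {
  "targets": [
    [[-0.022,0.009,0.028],[0,0,0.05],0.05],
    [[-0.022,0.01,0.029],[0,0,0.05],0.05],
    [[-0.021,0.012,0.028],[0,0,0.05],0.05],
    [[0,0,0.03],[0,0,0],0.05],
    [[0,0,0.03],[0,0,0],0.05]
  ]
}}

```text
time_s: 5.4
position: [426.9, -45.2, 59.0]
orientation: [3.14, -0.0, 1.142]
force: [0.2, -0.2, -0.7]
grip_width: 50.0
gripper_force: 0.0
```

Request:
{"method": "servo_tool", "body": {
  "targets": [
    [[0,0,0],[0,0,0],0.05],
    [[0,0,0],[0,0,0],0.05]
  ]
}}

```text
time_s: 5.6
position: [426.2, -43.9, 60.1]
orientation: [-3.141, 0.0, 1.145]
force: [-0.7, -0.2, 0.1]
grip_width: 50.2
gripper_force: 0.0
```

```bash
python3 plan.py 0.05 426,-44,29,65.7
```

```text
at 5.6 [426.2 -43.9  60.1] [-3.141  0.     1.145]
[[[-0.0, -0.0, 0.031], [-0.0, 0.0, -0.0], 0.05]]
```

Request:
{"method": "servo_tool", "body": {
  "targets": [
    [[0,0,0.016],[0,0,0],0.05],
    [[0,0,0.015],[0,0,0],0.05],
    [[0,0,0],[0,0,0],0.05],
    [[0,0,0],[0,0,0],0],
    [[0,0,0],[0,0,0],0]
  ]
}}

```text
time_s: 6.1
position: [426.8, -44.6, 32.6]
orientation: [3.14, 0.001, 1.144]
force: [-0.9, -0.7, 0.2]
grip_width: 37.6
gripper_force: 0.0
```

Request:
{"method": "servo_tool", "body": {
  "targets": [
    [[0,0,0],[0,0,0],0],
    [[0,0,0],[0,0,0],0],
    [[0,0,0],[0,0,0],0],
    [[0,0,-0.02],[0,0,0],0],
    [[0,0,-0.03],[0,0,0],0]
  ]
}}

```text
time_s: 6.6
position: [424.7, -44.2, 81.0]
orientation: [-3.137, 0.003, 1.146]
force: [-0.0, 0.2, -0.9]
grip_width: 15.4
gripper_force: 30.0
```

Request:
{"method": "servo_tool", "body": {
  "targets": [
    [[0,0,-0.03],[0,0,0],0],
    [[0,0,-0.02],[0,0,0],0],
    [[0,0,0],[0,0,0],0],
    [[0,0,0],[0,0,0],0]
  ]
}}

```text
time_s: 7.0
position: [425.9, -44.7, 131.3]
orientation: [-3.141, 0.001, 1.144]
force: [-0.4, -0.0, -1.3]
grip_width: 15.7
gripper_force: 30.0
```

```bash
python3 plan.py 0 447.6,148,120,177.5 447.6,148,70,177.5
```

```text
at 7.0 [425.9 -44.7 131.3] [-3.141e+00  1.000e-03  1.144e+00]
[[[0.012, -0.004, 0.001], [-0.0, 0.0, -0.12], 0.0], [[0.012, -0.002, 0.001], [-0.0, 0.0, -0.12], 0.0], [[0.012, -0.001, 0.001], [-0.0, 0.0, -0.12], 0.0], [[0.012, 0.001, 0.001], [-0.0, 0.0, -0.12], 0.0], [[0.012, 0.002, 0.001], [-0.0, 0.0, -0.12], 0.0]]
[[[0.012, 0.003, 0.001], [-0.0, 0.0, -0.12], 0.0], [[0.011, 0.005, 0.001], [-0.0, 0.0, -0.12], 0.0], [[0.01, 0.006, 0.0], [-0.0, -0.0, -0.12], 0.0], [[0.01, 0.007, 0.001], [-0.0, -0.0, -0.12], 0.0], [[0.009, 0.008, 0.0], [-0.0, -0.0, -0.12], 0.0]]
[[[0.008, 0.009, 0.001], [-0.0, -0.0, -0.13], 0.0], [[0.006, 0.01, 0.0], [-0.0, -0.0, -0.12], 0.0], [[0.005, 0.011, 0.001], [-0.0, -0.0, -0.13], 0.0], [[0.003, 0.012, 0.0], [-0.0, -0.0, -0.12], 0.0], [[0.002, 0.012, 0.001], [-0.0, -0.0, -0.13], 0.0]]
[[[0.001, 0.012, 0.0], [-0.0, -0.0, -0.12], 0.0], [[0.0, 0.0, 0.025], [-0.0, -0.0, -0.0], 0.0], [[0.0, 0.0, 0.025], [-0.0, -0.0, -0.0], 0.0]]
```

Request:
{"method": "servo_tool", "body": {
  "targets": [
    [[0.012,-0.004,0.001],[0,0,-0.12],0],
    [[0.012,-0.002,0.001],[0,0,-0.12],0],
    [[0.012,-0.001,0.001],[0,0,-0.12],0],
    [[0.012,0.001,0.001],[0,0,-0.12],0],
    [[0.012,0.002,0.001],[0,0,-0.12],0]
  ]
}}

```text
time_s: 7.5
position: [432.5, 16.7, 124.9]
orientation: [-3.138, 0.0, 1.75]
force: [-0.4, -0.6, -0.7]
grip_width: 15.4
gripper_force: 30.0
```

Request:
{"method": "servo_tool", "body": {
  "targets": [
    [[0.012,0.003,0.001],[0,0,-0.12],0],
    [[0.011,0.005,0.001],[0,0,-0.12],0],
    [[0.01,0.006,0],[0,0,-0.12],0],
    [[0.01,0.007,0.001],[0,0,-0.12],0],
    [[0.009,0.008,0],[0,0,-0.12],0]
  ]
}}

```text
time_s: 8.0
position: [438.1, 76.6, 121.7]
orientation: [-3.138, -0.002, 2.35]
force: [-0.3, -0.6, -0.6]
grip_width: 15.3
gripper_force: 30.0
```

Request:
{"method": "servo_tool", "body": {
  "targets": [
    [[0.008,0.009,0.001],[0,0,-0.13],0],
    [[0.006,0.01,0],[0,0,-0.12],0],
    [[0.005,0.011,0.001],[0,0,-0.13],0],
    [[0.003,0.012,0],[0,0,-0.12],0],
    [[0.002,0.012,0.001],[0,0,-0.13],0]
  ]
}}

```text
time_s: 8.5
position: [445.7, 136.4, 118.6]
orientation: [-3.14, -0.004, 2.981]
force: [0.2, -0.9, -0.9]
grip_width: 15.1
gripper_force: 30.0
```

Request:
{"method": "servo_tool", "body": {
  "targets": [
    [[0.001,0.012,0],[0,0,-0.12],0],
    [[0,0,0.025],[0,0,0],0],
    [[0,0,0.025],[0,0,0],0],
    [[0,0,0],[0,0,0],0],
    [[0,0,0],[0,0,0],0]
  ]
}}

```text
time_s: 9.0
position: [446.5, 148.2, 69.4]
orientation: [-3.14, -0.004, 3.096]
force: [1.0, -0.1, -0.7]
grip_width: 15.4
gripper_force: 30.0
```

```bash
python3 plan.py 0 447.6,148,51,177.5;python3 - <<'E'
from h import *
for c in ['top','scene']:
    p,d=snapshot(c);P=cloud(d,camera_info(c));im=p.astype(int)
    Q=P[(P[...,2]>29)&(P[...,2]<55)&(abs(P[...,0]-448)<75)&(abs(P[...,1]-148)<25)]
    if len(Q): print(c,len(Q),cv2.minAreaRect(Q[:,:2].astype(np.float32)),np.percentile(Q[:,2],[5,50,95]).round(1))
E
```

```text
at 9.0 [446.5 148.2  69.4] [-3.14  -0.004  3.096]
[[[-0.001, -0.0, 0.018], [-0.0, -0.0, -0.0], 0.0]]
top 65 ((406.300048828125, 147.25416564941406), (46.5740966796875, 59.631038665771484), 85.27107238769531) [29.4 46.7 53.6]
scene 146 ((449.14434814453125, 143.52540588378906), (32.010292053222656, 121.05894470214844), 77.55956268310547) [38.9 47.6 52.1]
```

Aligned. I'll lower, release and lift.

Request:
{"method": "servo_tool", "body": {
  "targets": [
    [[-0.001,0,0.01],[0,0,0],0],
    [[0,0,0.009],[0,0,0],0],
    [[0,0,0],[0,0,0],0],
    [[0,0,0],[0,0,0],0]
  ]
}}

```text
time_s: 9.5
position: [448.5, 147.8, 50.9]
orientation: [-3.14, -0.001, 3.095]
force: [0.4, 0.4, -0.6]
grip_width: 15.6
gripper_force: 30.0
```

Request:
{"method": "servo_tool", "body": {
  "targets": [
    [[0,0,0],[0,0,0],0.04],
    [[0,0,0],[0,0,0],0.04],
    [[0,0,0],[0,0,0],0.04],
    [[0,0,0],[0,0,0],0.04],
    [[0,0,-0.03],[0,0,0],0.04]
  ]
}}

```text
time_s: 10.0
position: [447.0, 146.8, 79.4]
orientation: [-3.138, -0.006, 3.095]
force: [0.9, -0.2, 0.9]
grip_width: 40.0
gripper_force: 0.0
```

Request:
{"method": "servo_tool", "body": {
  "targets": [
    [[0,0,-0.04],[0,0,0],0.04],
    [[0,0,0],[0,0,0],0.07],
    [[0,0,0],[0,0,0],0.07]
  ]
}}

```text
time_s: 10.3
position: [449.2, 147.8, 121.7]
orientation: [-3.141, 0.001, 3.094]
force: [-0.8, 0.5, -0.5]
grip_width: 52.9
gripper_force: 0.0
```

```bash
python3 plan.py 0.07 417,-184.5,120,74.5 417,-184.5,60,74.5
```

```text
at 10.3 [449.2 147.8 121.7] [-3.141e+00  1.000e-03  3.094e+00]
[[[0.001, -0.024, 0.0], [-0.0, 0.0, 0.13], 0.07], [[-0.002, -0.024, 0.0], [0.0, 0.0, 0.13], 0.07], [[-0.005, -0.023, 0.0], [0.0, 0.0, 0.13], 0.07], [[-0.008, -0.022, 0.0], [0.0, 0.0, 0.13], 0.07], [[-0.011, -0.021, 0.0], [0.0, 0.0, 0.13], 0.07]]
[[[-0.013, -0.02, 0.0], [0.0, 0.0, 0.13], 0.07], [[-0.016, -0.018, 0.0], [0.0, 0.0, 0.13], 0.07], [[-0.018, -0.016, 0.0], [0.0, 0.0, 0.13], 0.07], [[-0.02, -0.013, 0.0], [0.0, 0.0, 0.13], 0.07], [[-0.021, -0.01, 0.0], [0.0, 0.0, 0.12], 0.07]]
[[[-0.023, -0.008, 0.001], [0.0, 0.0, 0.13], 0.07], [[-0.023, -0.005, 0.0], [0.0, 0.0, 0.12], 0.07], [[-0.024, -0.002, 0.001], [0.0, 0.0, 0.13], 0.07], [[-0.024, 0.002, 0.0], [0.0, 0.0, 0.12], 0.07], [[0.0, -0.0, 0.03], [0.0, 0.0, 0.0], 0.07]]
[[[0.0, -0.0, 0.03], [0.0, 0.0, 0.0], 0.07]]
```

Request:
{"method": "servo_tool", "body": {
  "targets": [
    [[0.001,-0.024,0],[0,0,0.13],0.07],
    [[-0.002,-0.024,0],[0,0,0.13],0.07],
    [[-0.005,-0.023,0],[0,0,0.13],0.07],
    [[-0.008,-0.022,0],[0,0,0.13],0.07],
    [[-0.011,-0.021,0],[0,0,0.13],0.07]
  ]
}}

```text
time_s: 10.8
position: [437.0, 28.4, 120.2]
orientation: [-3.138, -0.002, 2.44]
force: [0.4, -0.4, -0.6]
grip_width: 70.2
gripper_force: 0.0
```

Request:
{"method": "servo_tool", "body": {
  "targets": [
    [[-0.013,-0.02,0],[0,0,0.13],0.07],
    [[-0.016,-0.018,0],[0,0,0.13],0.07],
    [[-0.018,-0.016,0],[0,0,0.13],0.07],
    [[-0.02,-0.013,0],[0,0,0.13],0.07],
    [[-0.021,-0.01,0],[0,0,0.12],0.07]
  ]
}}

```text
time_s: 11.3
position: [424.6, -90.0, 120.4]
orientation: [-3.138, 0.0, 1.8]
force: [-0.0, 0.2, -0.0]
grip_width: 70.0
gripper_force: 0.0
```

Request:
{"method": "servo_tool", "body": {
  "targets": [
    [[-0.023,-0.008,0.001],[0,0,0.13],0.07],
    [[-0.023,-0.005,0],[0,0,0.12],0.07],
    [[-0.024,-0.002,0.001],[0,0,0.13],0.07],
    [[-0.024,0.002,0],[0,0,0.12],0.07],
    [[0,0,0.03],[0,0,0],0.07]
  ]
}}

```text
time_s: 11.8
position: [417.5, -189.0, 90.0]
orientation: [3.138, 0.004, 1.296]
force: [0.9, 0.3, -0.7]
grip_width: 69.8
gripper_force: 0.0
```

Request:
{"method": "servo_tool", "body": {
  "targets": [
    [[0,0,0.03],[0,0,0],0.07],
    [[0,0,0],[0,0,0],0.07],
    [[0,0,0],[0,0,0],0.07]
  ]
}}

```text
time_s: 12.1
position: [416.0, -183.8, 59.0]
orientation: [-3.138, 0.001, 1.306]
force: [-0.2, -0.1, 0.7]
grip_width: 69.8
gripper_force: 0.0
```

```bash
python3 plan.py 0.07 417,-184.5,29,74.5
python3 - <<'E'
from h import *
p,d=snapshot('top');P=cloud(d,camera_info('top'))
Q=P[(P[...,2]>22)&(P[...,2]<45)&(abs(P[...,0]-448)<75)&(abs(P[...,1]-148)<40)]
c,sz,a=cv2.minAreaRect(Q[:,:2].astype(np.float32));print(np.round(c,1),np.round(sz,1),a,np.percentile(Q[:,2],[5,50,95]).round(1))
E
```

```text
at 12.1 [ 416.  -183.8   59. ] [-3.138e+00  1.000e-03  1.306e+00]
[[[-0.0, 0.001, 0.03], [-0.0, 0.0, 0.01], 0.07]]
[448.7 154.6] [ 75.4 144.7] 84.06851959228516 [22.7 27.3 34.9]
```

Request:
{"method": "servo_tool", "body": {
  "targets": [
    [[0,0.001,0.015],[0,0,0.01],0.07],
    [[0,0,0.015],[0,0,0],0.07],
    [[0,0,0],[0,0,0],0.07],
    [[0,0,0],[0,0,0],0.02],
    [[0,0,0],[0,0,0],0.02]
  ]
}}

```text
time_s: 12.65
position: [418.4, -184.9, 30.6]
orientation: [3.141, 0.001, 1.295]
force: [0.3, -0.3, -0.1]
grip_width: 57.6
gripper_force: 0.0
```

Request:
{"method": "servo_tool", "body": {
  "targets": [
    [[0,0,0],[0,0,0],0.02],
    [[0,0,0],[0,0,0],0.02],
    [[0,0,-0.02],[0,0,0],0.02],
    [[0,0,-0.03],[0,0,0],0.02],
    [[0,0,-0.04],[0,0,0],0.02]
  ]
}}

```text
time_s: 13.15
position: [416.7, -184.2, 119.8]
orientation: [-3.137, 0.0, 1.295]
force: [1.0, -0.5, -0.3]
grip_width: 43.5
gripper_force: 30.0
```

Request:
{"method": "servo_tool", "body": {
  "targets": [
    [[0,0,0],[0,0,0],0.02],
    [[0,0,0],[0,0,0],0.02]
  ]
}}

```text
time_s: 13.35
position: [418.1, -185.2, 120.2]
orientation: [3.141, 0.002, 1.294]
force: [-0.7, -1.2, -1.5]
grip_width: 43.4
gripper_force: 30.0
```

```bash
python3 plan.py 0.02 451.2,228,130,87.5 451.2,228,70,87.5
```

```text
at 13.35 [ 418.1 -185.2  120.2] [3.141e+00 2.000e-03 1.294e+00]
[[[0.041, -0.008, -0.001], [0.0, 0.0, -0.02], 0.02], [[0.041, -0.007, -0.001], [0.0, 0.0, -0.02], 0.02], [[0.041, -0.007, -0.001], [0.0, 0.0, -0.02], 0.02], [[0.041, -0.006, -0.001], [0.0, 0.0, -0.02], 0.02], [[0.041, -0.005, -0.001], [0.0, 0.0, -0.03], 0.02]]
[[[0.041, -0.003, -0.001], [0.0, 0.0, -0.02], 0.02], [[0.041, -0.003, -0.001], [0.0, 0.0, -0.03], 0.02], [[0.042, -0.001, -0.001], [0.0, 0.0, -0.02], 0.02], [[0.041, -0.001, -0.001], [0.0, 0.0, -0.03], 0.02], [[0.042, 0.001, -0.002], [0.0, 0.0, -0.02], 0.02]]
[[[-0.0, -0.0, 0.03], [0.0, 0.0, -0.0], 0.02], [[-0.0, -0.0, 0.03], [0.0, 0.0, -0.0], 0.02]]
```

Request:
{"method": "servo_tool", "body": {
  "targets": [
    [[0.041,-0.008,-0.001],[0,0,-0.02],0.02],
    [[0.041,-0.007,-0.001],[0,0,-0.02],0.02],
    [[0.041,-0.007,-0.001],[0,0,-0.02],0.02],
    [[0.041,-0.006,-0.001],[0,0,-0.02],0.02],
    [[0.041,-0.005,-0.001],[0,0,-0.03],0.02]
  ]
}}

```text
time_s: 13.85
position: [432.6, 23.8, 123.1]
orientation: [-3.138, 0.002, 1.406]
force: [1.2, -0.2, -0.5]
grip_width: 43.6
gripper_force: 30.0
```

Request:
{"method": "servo_tool", "body": {
  "targets": [
    [[0.041,-0.003,-0.001],[0,0,-0.02],0.02],
    [[0.041,-0.003,-0.001],[0,0,-0.03],0.02],
    [[0.042,-0.001,-0.001],[0,0,-0.02],0.02],
    [[0.041,-0.001,-0.001],[0,0,-0.03],0.02],
    [[0.042,0.001,-0.002],[0,0,-0.02],0.02]
  ]
}}

```text
time_s: 14.35
position: [450.0, 229.8, 128.5]
orientation: [-3.138, 0.003, 1.526]
force: [0.3, -0.8, -0.6]
grip_width: 43.6
gripper_force: 30.0
```

Request:
{"method": "servo_tool", "body": {
  "targets": [
    [[0,0,0.03],[0,0,0],0.02],
    [[0,0,0.03],[0,0,0],0.02],
    [[0,0,0],[0,0,0],0.02],
    [[0,0,0],[0,0,0],0.02]
  ]
}}

```text
time_s: 14.75
position: [450.0, 228.5, 69.3]
orientation: [-3.138, 0.003, 1.526]
force: [1.3, 0.9, 0.2]
grip_width: 43.7
gripper_force: 30.0
```

```bash
python3 plan.py 0.02 451.2,228,43,87.5
python3 - <<'E'
from h import *
p,d=snapshot('wrist');save('w2',p)
E
```

```text
at 14.75 [450.  228.5  69.3] [-3.138e+00  3.000e-03  1.526e+00]
[[[-0.0, 0.001, 0.026], [-0.0, 0.0, -0.0], 0.02]]
```

View pics/w2.png

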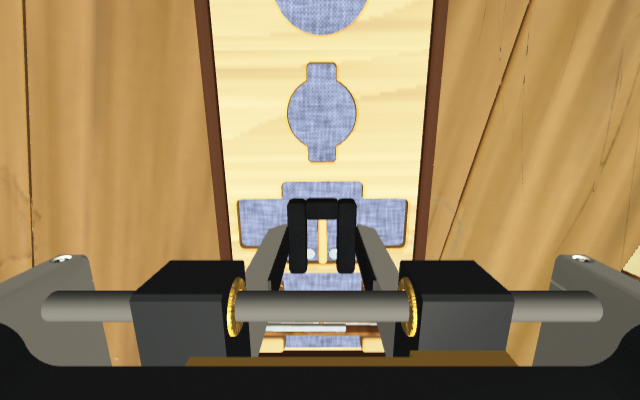

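The cutter is over its pocket with the ridge showing between its jaws at (322,240), bridge away from the camera. The corkscrew lies in the cradle at row 328. Lowering the cutter.

Request:
{"method": "servo_tool", "body": {
  "targets": [
    [[0,0.001,0.014],[0,0,0],0.02],
    [[0,0,0.013],[0,0,0],0.02],
    [[0,0,0],[0,0,0],0.02],
    [[0,0,0],[0,0,0],0.02]
  ]
}}

```text
time_s: 15.2
position: [451.7, 228.6, 42.8]
orientation: [-3.14, 0.001, 1.525]
force: [-0.2, -0.6, -0.5]
grip_width: 44.0
gripper_force: 30.0
```

Request:
{"method": "servo_tool", "body": {
  "targets": [
    [[0,0,0],[0,0,0],0.065],
    [[0,0,0],[0,0,0],0.065],
    [[0,0,0],[0,0,0],0.065],
    [[0,0,0],[0,0,0],0.065],
    [[0,0,-0.03],[0,0,0],0.065]
  ]
}}

```text
time_s: 15.7
position: [450.2, 227.6, 71.2]
orientation: [-3.136, 0.004, 1.525]
force: [-0.2, 0.5, 0.2]
grip_width: 65.2
gripper_force: 0.0
```

Request:
{"method": "servo_tool", "body": {
  "targets": [
    [[0,0,-0.04],[0,0,0],0.065],
    [[0,0,-0.02],[0,0,0],0.065],
    [[0,0,0],[0,0,0],0.065]
  ]
}}

```text
time_s: 16.0
position: [453.7, 230.0, 135.8]
orientation: [3.138, -0.002, 1.524]
force: [0.7, 0.8, 0.2]
grip_width: 65.4
gripper_force: 0.0
```

```bash
python3 plan.py 0.065 451,-303.4,130,37.6 451,-303.4,80,37.6
```

```text
at 16.0 [453.7 230.  135.8] [ 3.138e+00 -2.000e-03  1.524e+00]
[[[-0.041, 0.002, 0.0], [0.0, -0.0, 0.07], 0.065], [[-0.041, 0.005, 0.0], [0.0, -0.0, 0.07], 0.065], [[-0.04, 0.007, 0.0], [0.0, -0.0, 0.07], 0.065], [[-0.04, 0.01, 0.0], [0.0, -0.0, 0.07], 0.065], [[-0.039, 0.013, 0.001], [0.0, -0.0, 0.07], 0.065]]
[[[-0.038, 0.016, 0.0], [0.0, -0.0, 0.06], 0.065], [[-0.037, 0.018, 0.001], [0.0, -0.0, 0.07], 0.065], [[-0.036, 0.02, 0.0], [0.0, -0.0, 0.06], 0.065], [[-0.034, 0.022, 0.001], [0.0, -0.0, 0.07], 0.065], [[-0.033, 0.025, 0.0], [0.0, -0.0, 0.06], 0.065]]
[[[-0.031, 0.027, 0.001], [0.0, -0.0, 0.07], 0.065], [[-0.029, 0.029, 0.0], [0.0, -0.0, 0.06], 0.065], [[-0.027, 0.03, 0.001], [0.0, -0.0, 0.07], 0.065], [[-0.0, 0.0, 0.025], [0.0, -0.0, -0.0], 0.065], [[-0.0, 0.0, 0.025], [0.0, -0.0, -0.0], 0.065]]
```

Request:
{"method": "servo_tool", "body": {
  "targets": [
    [[-0.041,0.002,0],[0,0,0.07],0.065],
    [[-0.041,0.005,0],[0,0,0.07],0.065],
    [[-0.04,0.007,0],[0,0,0.07],0.065],
    [[-0.04,0.01,0],[0,0,0.07],0.065],
    [[-0.039,0.013,0.001],[0,0,0.07],0.065]
  ]
}}

```text
time_s: 16.5
position: [450.5, 21.9, 131.6]
orientation: [-3.14, 0.002, 1.172]
force: [1.3, -0.6, 0.1]
grip_width: 64.7
gripper_force: 0.0
```

Request:
{"method": "servo_tool", "body": {
  "targets": [
    [[-0.038,0.016,0],[0,0,0.06],0.065],
    [[-0.037,0.018,0.001],[0,0,0.07],0.065],
    [[-0.036,0.02,0],[0,0,0.06],0.065],
    [[-0.034,0.022,0.001],[0,0,0.07],0.065],
    [[-0.033,0.025,0],[0,0,0.06],0.065]
  ]
}}

```text
time_s: 17.0
position: [448.7, -183.4, 129.6]
orientation: [-3.14, 0.002, 0.852]
force: [0.3, -0.6, 0.4]
grip_width: 65.0
gripper_force: 0.0
```

Request:
{"method": "servo_tool", "body": {
  "targets": [
    [[-0.031,0.027,0.001],[0,0,0.07],0.065],
    [[-0.029,0.029,0],[0,0,0.06],0.065],
    [[-0.027,0.03,0.001],[0,0,0.07],0.065],
    [[0,0,0.025],[0,0,0],0.065],
    [[0,0,0.025],[0,0,0],0.065]
  ]
}}

```text
time_s: 17.5
position: [448.6, -306.4, 77.3]
orientation: [3.141, 0.002, 0.651]
force: [0.3, -0.9, -0.1]
grip_width: 64.7
gripper_force: 0.0
```

Request:
{"method": "servo_tool", "body": {
  "targets": [
    [[0,0,0],[0,0,0],0.065],
    [[0,0,0],[0,0,0],0.065]
  ]
}}

```text
time_s: 17.7
position: [448.9, -303.6, 78.0]
orientation: [-3.14, 0.002, 0.656]
force: [-0.1, 0.8, -0.0]
grip_width: 65.4
gripper_force: 0.0
```

```bash
python3 plan.py 0.065 451,-303.4,44,37.6;  python3 - <<'E'
from h import *
p,d=snapshot('wrist');save('w3',p)
E
```

```text
at 17.7 [ 448.9 -303.6   78. ] [-3.14e+00  2.00e-03  6.56e-01]
[[[0.002, 0.001, 0.034], [-0.0, 0.0, -0.0], 0.065]]
```

View pics/w3.png

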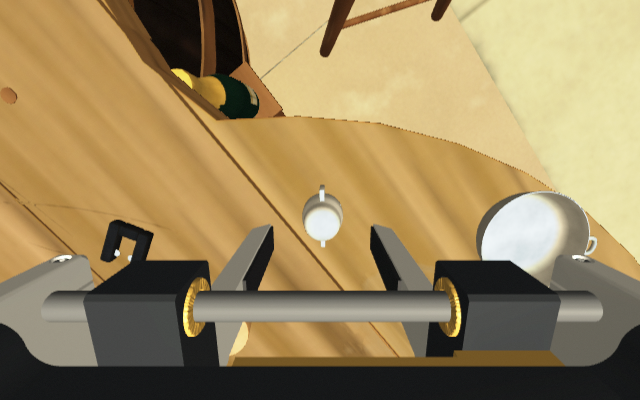

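The stopper is centred between the fingers at (322,217) with its wings along tool x. Grasping it.

Request:
{"method": "servo_tool", "body": {
  "targets": [
    [[0.002,0.001,0.017],[0,0,0],0.065],
    [[0,0,0.017],[0,0,0],0.065],
    [[0,0,0],[0,0,0],0.065],
    [[0,0,0],[0,0,0],0.01],
    [[0,0,0],[0,0,0],0.01]
  ]
}}

```text
time_s: 18.25
position: [452.3, -304.2, 45.8]
orientation: [3.14, 0.001, 0.655]
force: [-0.5, 0.2, -0.2]
grip_width: 52.6
gripper_force: 0.0
```

Request:
{"method": "servo_tool", "body": {
  "targets": [
    [[0,0,0],[0,0,0],0.01],
    [[0,0,0],[0,0,0],0.01],
    [[0,0,-0.02],[0,0,0],0.01],
    [[0,0,-0.03],[0,0,0],0.01],
    [[0,0,-0.04],[0,0,0],0.01]
  ]
}}

```text
time_s: 18.75
position: [450.5, -303.3, 134.7]
orientation: [-3.139, 0.002, 0.655]
force: [0.2, -0.8, -0.2]
grip_width: 12.7
gripper_force: 0.0
```

Request:
{"method": "servo_tool", "body": {
  "targets": [
    [[0,0,0],[0,0,0],0.01],
    [[0,0,0],[0,0,0],0.01]
  ]
}}

```text
time_s: 18.95
position: [451.9, -304.4, 135.6]
orientation: [3.139, 0.001, 0.654]
force: [-1.8, 0.3, 0.0]
grip_width: 10.2
gripper_force: 0.0
```

```bash
python3 plan.py 0.01 454.4,308,140,87.5 454.4,308,85,87.5
```

```text
at 18.95 [ 451.9 -304.4  135.6] [3.139e+00 1.000e-03 6.540e-01]
[[[0.025, -0.032, -0.0], [0.0, 0.0, -0.06], 0.01], [[0.027, -0.031, -0.0], [0.0, 0.0, -0.06], 0.01], [[0.029, -0.029, -0.0], [0.0, 0.0, -0.06], 0.01], [[0.03, -0.027, -0.0], [0.0, 0.0, -0.06], 0.01], [[0.032, -0.025, -0.001], [0.0, 0.0, -0.06], 0.01]]
[[[0.033, -0.024, -0.0], [0.0, 0.0, -0.06], 0.01], [[0.035, -0.021, -0.001], [0.0, 0.0, -0.06], 0.01], [[0.036, -0.019, -0.0], [0.0, 0.0, -0.06], 0.01], [[0.037, -0.017, -0.001], [0.0, 0.0, -0.06], 0.01], [[0.038, -0.015, -0.0], [0.0, 0.0, -0.06], 0.01]]
[[[0.039, -0.013, -0.001], [0.0, 0.0, -0.05], 0.01], [[0.04, -0.011, -0.0], [0.0, 0.0, -0.06], 0.01], [[0.04, -0.008, -0.001], [0.0, 0.0, -0.05], 0.01], [[0.04, -0.006, -0.0], [0.0, 0.0, -0.06], 0.01], [[0.041, -0.004, -0.001], [0.0, 0.0, -0.05], 0.01]]
[[[-0.0, -0.0, 0.028], [0.0, 0.0, -0.0], 0.01], [[-0.0, -0.0, 0.027], [0.0, 0.0, -0.0], 0.01]]
```

I lifted before the fingers had closed on the body. I'll reopen and look again.

Request:
{"method": "servo_tool", "body": {
  "targets": [
    [[0,0,0],[0,0,0],0.065],
    [[0,0,0],[0,0,0],0.065],
    [[0,0,0],[0,0,0],0.065],
    [[0,0,0],[0,0,0],0.065]
  ]
}}

```text
time_s: 19.35
position: [451.3, -303.6, 133.9]
orientation: [-3.14, 0.002, 0.655]
force: [-0.1, 0.2, -0.1]
grip_width: 38.7
gripper_force: 0.0
```

Run:
```python
from h import *
ci=camera_info('wrist');p,d=snapshot('wrist');save('w4',p);P=cloud(d,ci)
print([(round(float(m['p']),2),np.round(m['xyz']).tolist()) for m in mark_of('stopper','wrist')])
m=(np.hypot(P[...,0]-451,P[...,1]+303)<50)&(P[...,2]>5)&(P[...,2]<60);Q=P[m]
b=Q[Q[:,2]>33];print('body',len(b),b.mean(0).round(1),np.round(cv2.minAreaRect(b[:,:2].astype(np.float32))[1],1))
w=Q[(Q[:,2]<24)&(Q[:,2]>18)];r=np.hypot(*(w[:,:2]-b[:,:2].mean(0)).T);t=w[r>19,:2]-b[:,:2].mean(0);print('wing',len(t),np.degrees(np.arctan2(t[:,1],t[:,0])).round().tolist()[:30])
```

```text
[(0.62, [449.0, -304.0, 2.0])]
body 593 [ 452.  -303.3   36. ] [25.5 25.1]
wing 42 [41.0, 38.0, 36.0, 43.0, 41.0, 38.0, 33.0, 44.0, 41.0, 38.0, 36.0, 33.0, 44.0, 41.0, 38.0, 36.0, 33.0, 44.0, 41.0, 39.0, 36.0, -146.0, -138.0, -146.0, -143.0, -141.0, -138.0, -146.0, -143.0, -141.0]
```

View pics/w4.png

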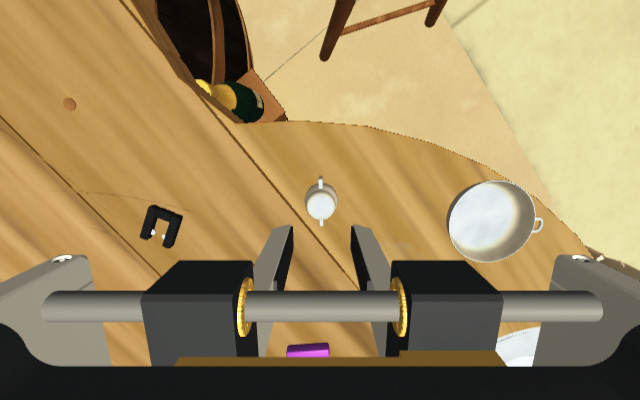

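The stopper is still upright and unmoved at (321,202), with wings at about 38°. Trying again with a longer close.

Request:
{"method": "servo_tool", "body": {
  "targets": [
    [[0,0,0],[0,0,0],0.065],
    [[0,0,0],[0,0,0],0.065],
    [[0,0,0.03],[0,0,0],0.065],
    [[0,0,0.03],[0,0,0],0.065],
    [[0,0,0.02],[0,0,0],0.065]
  ]
}}

```text
time_s: 19.95
position: [450.9, -303.8, 53.1]
orientation: [-3.141, 0.002, 0.655]
force: [-0.4, -0.5, -0.7]
grip_width: 65.3
gripper_force: 0.0
```

Request:
{"method": "servo_tool", "body": {
  "targets": [
    [[0,0,0.012],[0,0,0],0.065],
    [[0,0,0],[0,0,0],0.065],
    [[0,0,0],[0,0,0],0.01],
    [[0,0,0],[0,0,0],0.01],
    [[0,0,0],[0,0,0],0.01]
  ]
}}

```text
time_s: 20.45
position: [452.1, -304.4, 43.6]
orientation: [3.14, 0.001, 0.655]
force: [0.1, 0.1, -0.7]
grip_width: 44.4
gripper_force: 0.0
```

Request:
{"method": "servo_tool", "body": {
  "targets": [
    [[0,0,0],[0,0,0],0.01],
    [[0,0,0],[0,0,0],0.01],
    [[0,0,0],[0,0,0],0.01],
    [[0,0,0],[0,0,0],0.01]
  ]
}}

```text
time_s: 20.85
position: [451.6, -303.9, 43.0]
orientation: [3.141, 0.001, 0.655]
force: [-1.4, 1.5, 4.2]
grip_width: 28.1
gripper_force: 29.9
```

Request:
{"method": "servo_tool", "body": {
  "targets": [
    [[0,0,0],[0,0,0],0.01],
    [[0,0,0],[0,0,0],0.01]
  ]
}}

```text
time_s: 21.05
position: [451.6, -303.9, 43.0]
orientation: [3.141, 0.001, 0.655]
force: [-0.4, 0.2, 6.0]
grip_width: 28.5
gripper_force: 30.0
```

Run:
```python
from h import *
ci=camera_info('wrist');p,d=snapshot('wrist');P=cloud(d,ci)
v=cv2.resize(p[150:300,230:410],None,fx=4,fy=4,interpolation=cv2.INTER_CUBIC);save('w5',v)
m=(np.hypot(P[...,0]-451,P[...,1]+303)<13)&(P[...,2]>5)&(P[...,2]<70);print(np.percentile(P[m][:,2],[5,50,95]))
```

```text
[29.90502629 36.19958264 52.42023224]
```

View pics/w5.png

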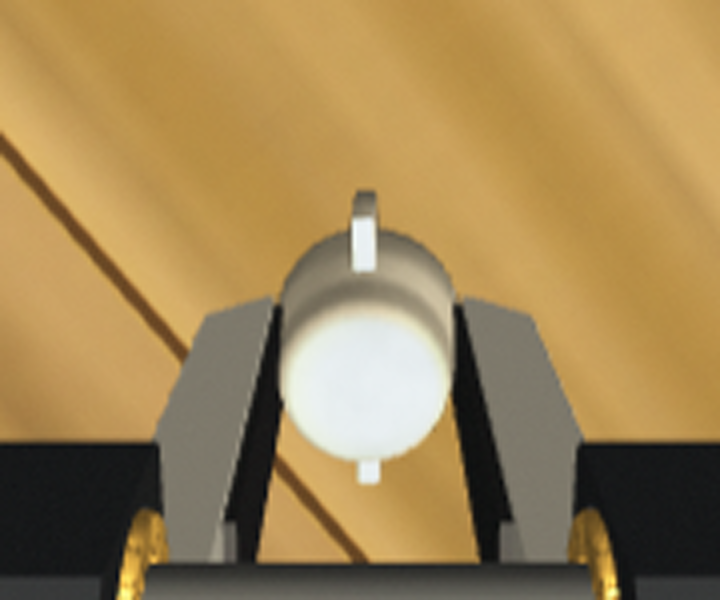

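The body tapers upward, so the pads squeeze up it: a 28 mm grip with +6 N lift. I'll regrip lower.

Request:
{"method": "servo_tool", "body": {
  "targets": [
    [[0,0,0],[0,0,0],0.055],
    [[0,0,0],[0,0,0],0.055],
    [[0,0,0],[0,0,0],0.055],
    [[0,0,0.007],[0,0,0],0.055],
    [[0,0,0],[0,0,0],0.055]
  ]
}}

```text
time_s: 21.6
position: [450.9, -303.7, 34.6]
orientation: [-3.14, 0.002, 0.655]
force: [-0.0, -0.0, -0.7]
grip_width: 54.8
gripper_force: 0.0
```

Request:
{"method": "servo_tool", "body": {
  "targets": [
    [[0,0,0],[0,0,0],0.01],
    [[0,0,0],[0,0,0],0.01],
    [[0,0,0],[0,0,0],0.01],
    [[0,0,0],[0,0,0],0.01],
    [[0,0,0],[0,0,0],0.01]
  ]
}}

```text
time_s: 22.1
position: [451.5, -304.0, 35.7]
orientation: [3.141, 0.001, 0.655]
force: [0.2, 1.0, -0.7]
grip_width: 29.9
gripper_force: 29.9
```

Request:
{"method": "servo_tool", "body": {
  "targets": [
    [[0,0,0],[0,0,0],0.01],
    [[0,0,0],[0,0,0],0.01],
    [[0,0,-0.01],[0,0,0],0.01],
    [[0,0,-0.01],[0,0,0],0.01],
    [[0,0,0],[0,0,0],0.01]
  ]
}}

```text
time_s: 22.6
position: [452.6, -304.5, 57.3]
orientation: [3.139, 0.0, 0.655]
force: [0.3, 0.5, -0.4]
grip_width: 30.4
gripper_force: 29.9
```

Request:
{"method": "servo_tool", "body": {
  "targets": [
    [[0,0,-0.02],[0,0,0],0.01],
    [[0,0,-0.03],[0,0,0],0.01],
    [[0,0,-0.03],[0,0,0],0.01],
    [[0,0,0],[0,0,0],0.01],
    [[0,0,0],[0,0,0],0.01]
  ]
}}

```text
time_s: 23.1
position: [451.6, -304.2, 136.1]
orientation: [3.14, 0.001, 0.654]
force: [0.3, 0.2, -0.5]
grip_width: 30.4
gripper_force: 29.9
```

```bash
python3 plan.py 0.01 454.4,308,140,87.5 454.4,308,85,87.5;python3 - <<'E'
from h import *
s=get_state();t=s['position'];ci=camera_info('wrist');p,d=snapshot('wrist');P=cloud(d,ci)
m=(np.hypot(P[...,0]-t[0],P[...,1]-t[1])<12)&(P[...,2]<t[2]+20);Q=P[m];print(t[2],s['grip_width'],np.percentile(Q[:,2],[5,50,90]).round(1))
E
```

```text
at 23.1 [ 451.6 -304.2  136.1] [3.14e+00 1.00e-03 6.54e-01]
[[[0.025, -0.032, -0.0], [0.0, 0.0, -0.06], 0.01], [[0.027, -0.031, -0.0], [0.0, 0.0, -0.06], 0.01], [[0.029, -0.029, -0.0], [0.0, 0.0, -0.06], 0.01], [[0.03, -0.027, -0.0], [0.0, 0.0, -0.06], 0.01], [[0.032, -0.025, -0.0], [0.0, 0.0, -0.06], 0.01]]
[[[0.033, -0.024, -0.001], [0.0, 0.0, -0.06], 0.01], [[0.035, -0.021, -0.0], [0.0, 0.0, -0.06], 0.01], [[0.036, -0.019, -0.001], [0.0, 0.0, -0.06], 0.01], [[0.037, -0.017, -0.0], [0.0, 0.0, -0.06], 0.01], [[0.038, -0.015, -0.001], [0.0, 0.0, -0.06], 0.01]]
[[[0.039, -0.013, -0.0], [0.0, 0.0, -0.05], 0.01], [[0.039, -0.011, -0.001], [0.0, 0.0, -0.06], 0.01], [[0.04, -0.008, -0.0], [0.0, 0.0, -0.05], 0.01], [[0.041, -0.006, -0.001], [0.0, 0.0, -0.06], 0.01], [[0.041, -0.004, -0.0], [0.0, 0.0, -0.05], 0.01]]
[[[-0.0, 0.0, 0.027], [-0.0, 0.0, -0.0], 0.01], [[-0.0, 0.0, 0.028], [-0.0, 0.0, -0.0], 0.01]]
136.1290816832253 30.409527139949436 [ -0.8 136.5 137.7]
```

The stopper is held, with its foot about 37 mm below the TCP. Moving it to the slotted insert.

Request:
{"method": "servo_tool", "body": {
  "targets": [
    [[0.025,-0.032,0],[0,0,-0.06],0.01],
    [[0.027,-0.031,0],[0,0,-0.06],0.01],
    [[0.029,-0.029,0],[0,0,-0.06],0.01],
    [[0.03,-0.027,0],[0,0,-0.06],0.01],
    [[0.032,-0.025,0],[0,0,-0.06],0.01]
  ]
}}

```text
time_s: 23.65
position: [451.8, -98.6, 134.3]
orientation: [-3.139, 0.002, 0.957]
force: [1.0, -0.5, 0.6]
grip_width: 29.9
gripper_force: 29.9
```

Request:
{"method": "servo_tool", "body": {
  "targets": [
    [[0.033,-0.024,-0.001],[0,0,-0.06],0.01],
    [[0.035,-0.021,0],[0,0,-0.06],0.01],
    [[0.036,-0.019,-0.001],[0,0,-0.06],0.01],
    [[0.037,-0.017,0],[0,0,-0.06],0.01],
    [[0.038,-0.015,-0.001],[0,0,-0.06],0.01]
  ]
}}

```text
time_s: 24.15
position: [452.7, 105.0, 137.1]
orientation: [-3.139, 0.003, 1.257]
force: [0.8, 0.1, -1.0]
grip_width: 29.8
gripper_force: 29.9
```

Request:
{"method": "servo_tool", "body": {
  "targets": [
    [[0.039,-0.013,0],[0,0,-0.05],0.01],
    [[0.039,-0.011,-0.001],[0,0,-0.06],0.01],
    [[0.04,-0.008,0],[0,0,-0.05],0.01],
    [[0.041,-0.006,-0.001],[0,0,-0.06],0.01],
    [[0.041,-0.004,0],[0,0,-0.05],0.01]
  ]
}}

```text
time_s: 24.65
position: [453.1, 309.8, 138.7]
orientation: [-3.139, 0.003, 1.527]
force: [0.4, -0.2, 0.0]
grip_width: 29.9
gripper_force: 29.9
```

Request:
{"method": "servo_tool", "body": {
  "targets": [
    [[0,0,0.027],[0,0,0],0.01],
    [[0,0,0.028],[0,0,0],0.01],
    [[0,0,0],[0,0,0],0.01],
    [[0,0,0],[0,0,0],0.01]
  ]
}}

```text
time_s: 25.05
position: [453.0, 308.2, 84.2]
orientation: [-3.138, 0.002, 1.525]
force: [-0.6, 0.1, -0.3]
grip_width: 29.7
gripper_force: 29.9
```

```bash
python3 plan.py 0.01 454.4,308,49,87.5
python3 - <<'E'
from h import *
p,d=snapshot('wrist');save('w6',p[:300])
E
```

```text
at 25.05 [453.  308.2  84.2] [-3.138e+00  2.000e-03  1.525e+00]
[[[-0.0, 0.001, 0.035], [-0.0, 0.0, -0.0], 0.01]]
```

View pics/w6.png

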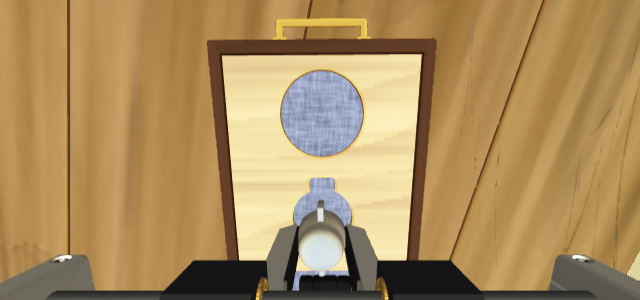

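The stopper's wing at (321,208) lines up with the slot at (322,185). Lowering it; the bare round well is ahead at (322,113).

Request:
{"method": "servo_tool", "body": {
  "targets": [
    [[0,0.001,0.012],[0,0,0],0.01],
    [[0,0,0.012],[0,0,0],0.01],
    [[0,0,0.011],[0,0,0],0.01],
    [[0,0,0],[0,0,0],0.01],
    [[0,0,0],[0,0,0],0.01]
  ]
}}

```text
time_s: 25.6
position: [454.6, 308.6, 49.7]
orientation: [-3.14, 0.001, 1.525]
force: [-0.1, -0.3, -0.1]
grip_width: 29.9
gripper_force: 29.9
```

Request:
{"method": "servo_tool", "body": {
  "targets": [
    [[0,0,0],[0,0,0],0.07],
    [[0,0,0],[0,0,0],0.07],
    [[0,0,0],[0,0,0],0.07],
    [[0,0,0],[0,0,0],0.07],
    [[0,0,0],[0,0,0],0.07]
  ]
}}

```text
time_s: 26.1
position: [454.9, 308.7, 50.2]
orientation: [-3.141, 0.001, 1.525]
force: [-0.3, -0.7, -0.2]
grip_width: 66.8
gripper_force: 0.0
```

Request:
{"method": "servo_tool", "body": {
  "targets": [
    [[0,0,-0.03],[0,0,0],0.08],
    [[0,0,-0.03],[0,0,0],0.08],
    [[0,0,-0.03],[0,0,0],0.08],
    [[0,0,0],[0,0,0],0.08]
  ]
}}

```text
time_s: 26.5
position: [456.7, 310.7, 143.6]
orientation: [3.137, -0.004, 1.525]
force: [0.6, 1.3, 0.5]
grip_width: 79.7
gripper_force: 0.0
```

```bash
python3 plan.py 0.08 340,-150,150,60 326.5,-293,140,48 326.5,-293,80,48
```

```text
at 26.5 [456.7 310.7 143.6] [ 3.137 -0.004  1.525]
[[[-0.039, -0.008, -0.001], [0.0, -0.0, 0.04], 0.08], [[-0.039, -0.006, -0.001], [0.0, -0.0, 0.04], 0.08], [[-0.039, -0.005, -0.001], [0.0, -0.0, 0.04], 0.08], [[-0.039, -0.003, -0.001], [0.0, -0.0, 0.04], 0.08], [[-0.04, -0.002, -0.001], [0.0, -0.0, 0.04], 0.08]]
[[[-0.04, -0.0, -0.0], [0.0, -0.0, 0.04], 0.08], [[-0.04, 0.001, -0.001], [0.0, -0.0, 0.04], 0.08], [[-0.039, 0.003, -0.0], [0.0, -0.0, 0.04], 0.08], [[-0.039, 0.005, -0.001], [0.0, -0.0, 0.04], 0.08], [[-0.039, 0.006, -0.0], [0.0, -0.0, 0.04], 0.08]]
[[[-0.039, 0.008, -0.001], [0.0, -0.0, 0.04], 0.08], [[-0.039, 0.01, -0.0], [0.0, -0.01, 0.04], 0.08], [[-0.032, 0.015, 0.003], [0.0, 0.0, 0.05], 0.08], [[-0.032, 0.016, 0.002], [0.0, 0.0, 0.05], 0.08], [[-0.031, 0.018, 0.003], [0.0, 0.0, 0.05], 0.08]]
[[[-0.03, 0.02, 0.002], [0.0, 0.0, 0.06], 0.08], [[0.0, -0.0, 0.03], [0.0, 0.0, -0.0], 0.08], [[0.0, -0.0, 0.03], [0.0, 0.0, -0.0], 0.08]]
```

That path passes too close to the base, so I'm replanning it further out.

```bash
python3 plan.py 0.08 430,-150,150,65 327,-293,140,48 327,-293,80,48
```

```text
at 26.5 [456.7 310.7 143.6] [ 3.137 -0.004  1.525]
[[[-0.042, -0.0, -0.001], [0.0, -0.0, 0.04], 0.08], [[-0.042, 0.001, -0.001], [0.0, -0.0, 0.04], 0.08], [[-0.042, 0.003, -0.001], [0.0, -0.0, 0.03], 0.08], [[-0.042, 0.004, -0.001], [0.0, -0.0, 0.04], 0.08], [[-0.041, 0.006, -0.001], [0.0, -0.0, 0.03], 0.08]]
[[[-0.041, 0.007, -0.001], [0.0, -0.0, 0.04], 0.08], [[-0.041, 0.009, -0.0], [0.0, -0.0, 0.03], 0.08], [[-0.041, 0.01, -0.001], [0.0, -0.0, 0.04], 0.08], [[-0.04, 0.011, -0.0], [0.0, -0.0, 0.03], 0.08], [[-0.04, 0.013, -0.001], [0.0, -0.0, 0.04], 0.08]]
[[[-0.04, 0.014, -0.0], [0.0, -0.0, 0.03], 0.08], [[-0.035, -0.007, 0.002], [0.0, -0.0, 0.06], 0.08], [[-0.035, -0.004, 0.002], [0.0, -0.0, 0.06], 0.08], [[-0.035, -0.003, 0.002], [0.0, -0.0, 0.06], 0.08], [[-0.035, -0.0, 0.001], [0.0, -0.0, 0.06], 0.08]]
[[[-0.035, 0.002, 0.002], [0.0, -0.01, 0.06], 0.08], [[-0.0, -0.0, 0.03], [0.0, 0.0, -0.0], 0.08], [[-0.0, -0.0, 0.03], [0.0, 0.0, -0.0], 0.08]]
```

Request:
{"method": "servo_tool", "body": {
  "targets": [
    [[-0.042,0,-0.001],[0,0,0.04],0.08],
    [[-0.042,0.001,-0.001],[0,0,0.04],0.08],
    [[-0.042,0.003,-0.001],[0,0,0.03],0.08],
    [[-0.042,0.004,-0.001],[0,0,0.04],0.08],
    [[-0.041,0.006,-0.001],[0,0,0.03],0.08]
  ]
}}

```text
time_s: 27.0
position: [442.7, 97.4, 144.7]
orientation: [-3.14, 0.002, 1.344]
force: [0.5, 0.2, -0.0]
grip_width: 79.9
gripper_force: 0.0
```

Request:
{"method": "servo_tool", "body": {
  "targets": [
    [[-0.041,0.007,-0.001],[0,0,0.04],0.08],
    [[-0.041,0.009,0],[0,0,0.03],0.08],
    [[-0.041,0.01,-0.001],[0,0,0.04],0.08],
    [[-0.04,0.011,0],[0,0,0.03],0.08],
    [[-0.04,0.013,-0.001],[0,0,0.04],0.08]
  ]
}}

```text
time_s: 27.5
position: [430.8, -111.3, 147.9]
orientation: [-3.14, 0.001, 1.164]
force: [1.3, -0.6, 0.6]
grip_width: 79.8
gripper_force: 0.0
```

Request:
{"method": "servo_tool", "body": {
  "targets": [
    [[-0.04,0.014,0],[0,0,0.03],0.08],
    [[-0.035,-0.007,0.002],[0,0,0.06],0.08],
    [[-0.035,-0.004,0.002],[0,0,0.06],0.08],
    [[-0.035,-0.003,0.002],[0,0,0.06],0.08],
    [[-0.035,0,0.001],[0,0,0.06],0.08]
  ]
}}

```text
time_s: 28.0
position: [344.6, -267.2, 141.0]
orientation: [-3.14, 0.001, 0.892]
force: [0.5, -0.8, -1.0]
grip_width: 80.5
gripper_force: 0.0
```

Request:
{"method": "servo_tool", "body": {
  "targets": [
    [[-0.035,0.002,0.002],[0,0,0.06],0.08],
    [[0,0,0.03],[0,0,0],0.08],
    [[0,0,0.03],[0,0,0],0.08],
    [[0,0,0],[0,0,0],0.08],
    [[0,0,0],[0,0,0],0.08]
  ]
}}

```text
time_s: 28.5
position: [325.5, -294.2, 79.5]
orientation: [-3.139, 0.001, 0.836]
force: [-0.3, 0.8, -0.5]
grip_width: 80.0
gripper_force: 0.0
```

```bash
python3 plan.py 0.08 327,-293,42,48
python3 - <<'E'
from h import *
ci=camera_info('wrist');p,d=snapshot('wrist');P=cloud(d,ci)
Q=P[(np.hypot(P[...,0]-327,P[...,1]+293)<35)&(P[...,2]>33)&(P[...,2]<40)]
if len(Q): print(len(Q),Q.mean(0).round(1),cv2.minAreaRect(Q[:,:2].astype(np.float32)))
E
```

```text
at 28.5 [ 325.5 -294.2   79.5] [-3.139e+00  1.000e-03  8.360e-01]
[[[0.002, 0.0, 0.037], [-0.0, 0.0, -0.0], 0.08]]
3298 [ 327.4 -292.2   34.7] ((326.9676818847656, -292.86895751953125), (48.93844223022461, 48.57755661010742), 71.94505310058594)
```

The bung is confirmed at (327,-293) with its top at 35. Grasping it with a long enough close.

Request:
{"method": "servo_tool", "body": {
  "targets": [
    [[0.002,0,0.019],[0,0,0],0.08],
    [[0,0,0.018],[0,0,0],0.08],
    [[0,0,0],[0,0,0],0.02],
    [[0,0,0],[0,0,0],0.02],
    [[0,0,0],[0,0,0],0.02]
  ]
}}

```text
time_s: 29.05
position: [327.8, -293.9, 43.9]
orientation: [3.14, 0.001, 0.835]
force: [0.0, 0.3, 1.0]
grip_width: 59.4
gripper_force: 0.0
```

Request:
{"method": "servo_tool", "body": {
  "targets": [
    [[0,0,0],[0,0,0],0.02],
    [[0,0,0],[0,0,0],0.02],
    [[0,0,0],[0,0,0],0.02]
  ]
}}

```text
time_s: 29.35
position: [327.4, -293.8, 43.5]
orientation: [3.14, 0.001, 0.835]
force: [-1.0, -0.2, 6.5]
grip_width: 47.3
gripper_force: 30.0
```

Request:
{"method": "servo_tool", "body": {
  "targets": [
    [[0,0,-0.02],[0,0,0],0.02],
    [[0,0,-0.03],[0,0,0],0.02],
    [[0,0,-0.03],[0,0,0],0.02],
    [[0,0,-0.02],[0,0,0],0.02],
    [[0,0,0],[0,0,0],0.02]
  ]
}}

```text
time_s: 29.85
position: [328.4, -294.5, 145.0]
orientation: [3.137, 0.001, 0.834]
force: [0.7, 1.3, -0.8]
grip_width: 47.5
gripper_force: 30.0
```

```bash
python3 plan.py 0.02 430,-150,145,65 457.6,388,145,87.5 457.6,388,95,87.5
```

```text
at 29.85 [ 328.4 -294.5  145. ] [3.137e+00 1.000e-03 8.340e-01]
[[[0.035, -0.004, -0.0], [0.0, 0.0, -0.06], 0.02], [[0.035, -0.002, -0.0], [0.0, 0.0, -0.06], 0.02], [[0.035, -0.0, -0.0], [0.0, 0.0, -0.06], 0.02], [[0.036, 0.002, -0.0], [0.0, 0.0, -0.06], 0.02], [[0.035, 0.003, -0.0], [0.0, 0.0, -0.06], 0.02]]
[[[0.038, -0.016, -0.0], [0.0, 0.0, -0.03], 0.02], [[0.039, -0.014, -0.0], [0.0, 0.0, -0.03], 0.02], [[0.039, -0.013, -0.0], [0.0, 0.0, -0.03], 0.02], [[0.04, -0.012, -0.0], [0.0, 0.0, -0.03], 0.02], [[0.04, -0.011, -0.0], [0.0, 0.0, -0.03], 0.02]]
[[[0.04, -0.01, -0.0], [0.0, 0.0, -0.03], 0.02], [[0.041, -0.008, -0.0], [0.0, 0.0, -0.03], 0.02], [[0.041, -0.007, -0.0], [0.0, 0.0, -0.03], 0.02], [[0.041, -0.006, -0.001], [0.0, 0.0, -0.03], 0.02], [[0.041, -0.005, -0.0], [0.0, 0.0, -0.03], 0.02]]
[[[0.041, -0.003, -0.001], [0.0, 0.0, -0.03], 0.02], [[0.042, -0.002, -0.0], [0.0, 0.0, -0.03], 0.02], [[0.041, -0.002, -0.001], [0.0, 0.0, -0.03], 0.02], [[0.0, 0.0, 0.025], [0.0, 0.0, -0.0], 0.02], [[0.0, 0.0, 0.025], [0.0, 0.0, -0.0], 0.02]]
```

Request:
{"method": "servo_tool", "body": {
  "targets": [
    [[0.035,-0.004,0],[0,0,-0.06],0.02],
    [[0.035,-0.002,0],[0,0,-0.06],0.02],
    [[0.035,0,0],[0,0,-0.06],0.02],
    [[0.036,0.002,0],[0,0,-0.06],0.02],
    [[0.035,0.003,0],[0,0,-0.06],0.02]
  ]
}}

```text
time_s: 30.35
position: [428.5, -147.5, 141.7]
orientation: [-3.14, 0.001, 1.137]
force: [0.4, -0.4, -0.8]
grip_width: 47.1
gripper_force: 30.0
```

Request:
{"method": "servo_tool", "body": {
  "targets": [
    [[0.038,-0.016,0],[0,0,-0.03],0.02],
    [[0.039,-0.014,0],[0,0,-0.03],0.02],
    [[0.039,-0.013,0],[0,0,-0.03],0.02],
    [[0.04,-0.012,0],[0,0,-0.03],0.02],
    [[0.04,-0.011,0],[0,0,-0.03],0.02]
  ]
}}

```text
time_s: 30.85
position: [438.1, 59.4, 141.5]
orientation: [-3.14, 0.002, 1.286]
force: [0.6, 0.6, -0.7]
grip_width: 47.4
gripper_force: 30.0
```

Request:
{"method": "servo_tool", "body": {
  "targets": [
    [[0.04,-0.01,0],[0,0,-0.03],0.02],
    [[0.041,-0.008,0],[0,0,-0.03],0.02],
    [[0.041,-0.007,0],[0,0,-0.03],0.02],
    [[0.041,-0.006,-0.001],[0,0,-0.03],0.02],
    [[0.041,-0.005,0],[0,0,-0.03],0.02]
  ]
}}

```text
time_s: 31.35
position: [448.9, 266.3, 142.1]
orientation: [-3.14, 0.002, 1.436]
force: [0.4, -0.2, -0.0]
grip_width: 47.3
gripper_force: 30.0
```

Request:
{"method": "servo_tool", "body": {
  "targets": [
    [[0.041,-0.003,-0.001],[0,0,-0.03],0.02],
    [[0.042,-0.002,0],[0,0,-0.03],0.02],
    [[0.041,-0.002,-0.001],[0,0,-0.03],0.02],
    [[0,0,0],[0,0,0],0.02],
    [[0,0,0],[0,0,0],0.02]
  ]
}}

```text
time_s: 31.85
position: [454.5, 389.3, 143.6]
orientation: [-3.139, 0.003, 1.527]
force: [0.4, -0.1, -1.0]
grip_width: 47.4
gripper_force: 30.0
```

```bash
python3 plan.py 0.02 457.6,388,95,87.5
python3 - <<'E'
from h import *
s=get_state();t=s['position'];ci=camera_info('wrist');p,d=snapshot('wrist');save('w7',p[:330]);P=cloud(d,ci)
Q=P[(np.hypot(P[...,0]-t[0],P[...,1]-t[1])<22)&(abs(P[...,2]-t[2])<25)];A=np.c_[Q[:,:2]-t[:2],np.ones(len(Q))]
z=Q[:,2];k=abs(z-np.median(z))<5;c=np.linalg.lstsq(A[k],z[k],rcond=None)[0];print(t[2],s['grip_width'],np.percentile(z,[5,50,95]).round(1),'tilt',c[:2].round(3),Q[k].mean(0).round(1))
E
```

```text
at 31.85 [454.5 389.3 143.6] [-3.139e+00  3.000e-03  1.527e+00]
[[[-0.001, 0.002, 0.024], [-0.0, 0.0, -0.0], 0.02], [[-0.0, 0.001, 0.025], [-0.0, 0.0, -0.0], 0.02]]
143.57078023325582 47.40051809472106 [133.6 134.7 135.7] tilt [-0.025 -0.004] [454.5 389.8 134.7]
```

View pics/w7.png

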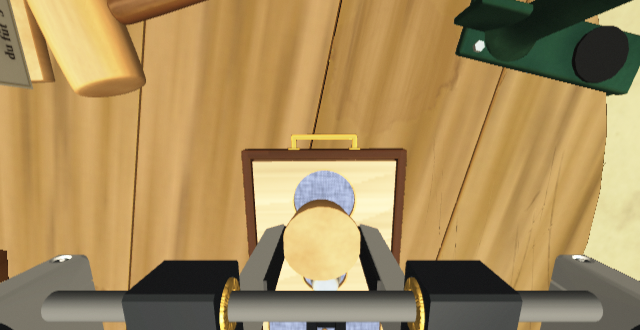

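The bung sits level in the grip at (322,243), with its top 9 mm and its foot 44 mm below the TCP. It releases at TCP z of about 56.

Request:
{"method": "servo_tool", "body": {
  "targets": [
    [[-0.001,0.002,0.024],[0,0,0],0.02],
    [[0,0.001,0.025],[0,0,0],0.02],
    [[0,0,0.02],[0,0,0],0.02],
    [[0,0,0.012],[0,0,0],0.02],
    [[0,0,0],[0,0,0],0.02]
  ]
}}

```text
time_s: 32.4
position: [458.0, 385.4, 62.3]
orientation: [-3.139, 0.004, 1.524]
force: [-0.2, -0.6, -0.6]
grip_width: 47.0
gripper_force: 30.0
```

Request:
{"method": "servo_tool", "body": {
  "targets": [
    [[0,0,0],[0,0,0],0.02],
    [[0,0,0],[0,0,0],0.02]
  ]
}}

```text
time_s: 32.6
position: [459.0, 388.3, 65.1]
orientation: [3.141, -0.0, 1.525]
force: [-0.5, 0.1, 0.2]
grip_width: 46.9
gripper_force: 30.0
```

Request:
{"method": "servo_tool", "body": {
  "targets": [
    [[0,0,0.006],[0,0,0],0.02],
    [[0,0,0.002],[0,0,0],0.02],
    [[0,0,0],[0,0,0],0.02],
    [[0,0,0],[0,0,0],0.02]
  ]
}}

```text
time_s: 33.0
position: [458.4, 387.9, 56.0]
orientation: [-3.141, 0.001, 1.525]
force: [0.2, -0.2, 0.4]
grip_width: 46.7
gripper_force: 30.0
```

Request:
{"method": "servo_tool", "body": {
  "targets": [
    [[0,0,0],[0,0,0],0.08],
    [[0,0,0],[0,0,0],0.08],
    [[0,0,0],[0,0,0],0.08],
    [[0,0,0],[0,0,0],0.08],
    [[0,0,0],[0,0,0],0.08]
  ]
}}

```text
time_s: 33.5
position: [458.4, 387.9, 56.0]
orientation: [-3.141, 0.001, 1.525]
force: [0.2, -0.8, 0.4]
grip_width: 79.5
gripper_force: 0.0
```

Request:
{"method": "servo_tool", "body": {
  "targets": [
    [[0,0,-0.03],[0,0,0],0.08],
    [[0,0,-0.04],[0,0,0],0.08],
    [[-0.03,0,-0.04],[0,0,0],0.08],
    [[-0.04,0,-0.04],[0,0,0],0.08],
    [[-0.04,0,-0.04],[0,0,0],0.08]
  ]
}}

```text
time_s: 34.0
position: [453.6, 286.4, 238.1]
orientation: [-3.141, 0.001, 1.526]
force: [0.9, 0.1, 0.1]
grip_width: 79.9
gripper_force: 0.0
```

Request:
{"method": "servo_tool", "body": {
  "targets": [
    [[-0.04,0,-0.04],[0,0,0],0.08],
    [[-0.04,0,-0.03],[0,0,0],0.08],
    [[-0.04,0,0],[0,0,0],0.08],
    [[0,0,0],[0,0,0],0.08],
    [[0,0,0],[0,0,0],0.08]
  ]
}}

```text
time_s: 34.5
position: [448.9, 171.4, 302.5]
orientation: [-3.141, 0.001, 1.522]
force: [-0.6, 0.6, 0.7]
grip_width: 80.4
gripper_force: 0.0
```

Run:
```python
from h import *
s=get_state();print(s['time_s'],s['position'])
ci=camera_info('wrist');p,d=snapshot('wrist');save('w8',p);P=cloud(d,ci);np.save('w8.npy',P)
u=np.array([.0427,.999]);v=np.array([.999,-.0427]);c0=np.array([447.6,148])
for n,k,h,zt in [('ck',0,29,34),('fc',1,23,26),('st',2,44,50),('bg',3,43,47)]:
    c=c0+80*k*u;D=P[...,:2]-c
    m=(abs(D@u)<38)&(abs(D@v)<68)&(P[...,2]>h)&(P[...,2]<70);Q=P[m]
    if len(Q)<5: print(n,len(Q));continue
    L=np.stack([(Q[:,:2]-c)@v,(Q[:,:2]-c)@u],1).astype(np.float32);r=cv2.minAreaRect(L);A=np.c_[L,np.ones(len(L))];co=np.linalg.lstsq(A,Q[:,2],rcond=None)[0]
    print(n,len(Q),'off',np.round(r[0],1),np.round(r[1],1),round(r[2],1),'z',np.percentile(Q[:,2],[5,50,95]).round(1),'want top',zt,'slope',co[:2].round(3))
```

```text
34.5 [448.89363178 171.38868337 302.45613819]
ck 554 off [-0.2 -1.4] [ 53.4 134.9] 89.7 z [29.3 31.5 34. ] want top 34 slope [-0.009 -0.031]
fc 630 off [1.2 0.2] [47.8 43.5] 89.7 z [23.8 25.4 27. ] want top 26 slope [ 0.001 -0.006]
st 326 off [ 0.1 -0.6] [25.9 25.3] 62.4 z [45.3 48.1 49.7] want top 50 slope [0.011 0.025]
bg 1029 off [-0.1 -7.7] [35.3 48.4] 89.4 z [45.3 46.8 48.2] want top 47 slope [0.001 0.002]
```

View pics/w8.png

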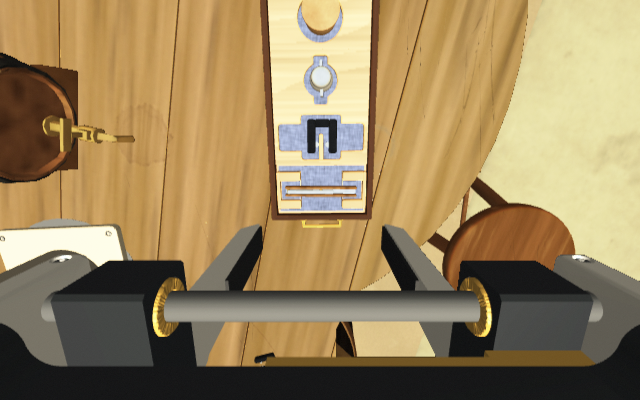

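All four tools are home: corkscrew at (320,190), cutter over the ridge at (321,137), stopper at (320,78), bung at (320,17). The bung's apparent offset comes only from the picture edge cutting it off. The top heights match the seats, so I'm handing in.

```bash
python3 -c "
from plant import *
print(hand_in())"
```

```text
the job is handed in; nothing more can be done
None
```

The corkscrew, foil cutter, stopper and bung are each in their own insert, with measured heights matching their seats, and the job was handed in about 34 s into the 144 s; hand-in returned no verdict, and I never moved the cup or cork or measured them again afterwards.

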